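# Unload the hydrothermal reactor

### The arm

A 6-joint arm with a two-finger parallel gripper is mounted at the origin on the work surface. World frame = base frame: x ahead of the robot, y to its left, z up, the work surface at z = 0. Lengths are in m, angles in rad, forces in N, time in s.
With the tool pointing down it reaches from about 0.225 to 0.875 m from the base axis. Payload 3.4 kg.
Tool frame: the origin (TCP) lies at the very end of the fingers, on their centre line; the grasp point (between the pads) lies behind it (manip.grasp_offset is the z of the grasp point in the tool frame, in m); z points along the fingers, y is the line along which they close (so a half turn about z gives the same grasp; the last joint's range is limited). The gripper opens to 85 mm and grips with 20 to 120 N. Pads are 22 mm wide; open, the fingers measure 114 mm over their backs; the gripper's body (76 mm by 85 mm) begins 54 mm behind the grasp point. The pads swing forward as they close: fully open they stand 13 mm farther back than shut.
Start: joints at [1.1, 0.276, 1.505, -0, 1.361, -0.121], TCP at [0.197, 0.54, 0.2] pointing down, gripper open.
Joint ranges: [-2.89, 2.89], [-0.75, 2.08], [0.22, 2.7], [-1.18, 4.32], [0.11, 2.71], [-2.7, 2.7]. Speed limits (rad/s): [2.57, 2.57, 3.14, 3.14, 3.14, 3.14].

### API

Orientations are given as a unit quaternion [w, x, y, z].
In Python, from rig import manip gives the robot as it stands.
- The arm moves only by the shell command python3 -m pendant 'ROWS' [FORCE]. ROWS is JSON, a list of rows, each an object of numbers: "dx", "dy", "dz": the shift along the tool's x, y, z in m; "rx", "ry", "rz": the turn, a rotation vector about the tool's x, y, z in degrees; "hand": the finger opening in m, from 0 to 0.0854. In form: [{"dx": .., "dy": .., "dz": .., "rx": .., "ry": .., "rz": .., "hand": ..}, ...]. A call has 1 to 12 rows; each row shifts and turns the commanded pose from where the row before left it, along the tool's axes as they then stand; what a row does not reach is not made up. A row lasts 1/12 s, in which the tool goes at most 41.7 mm and 7.16 degrees, less where a joint would pass 70% of its speed; a pose out of reach is approached as far as the arm can. A call is refused whole if a number of a shift passes 0.0417 or a number of a turn 7.16, either way. A call with a gripper value outside its range is refused whole. The fingers move at their own pace and stop on an object; FORCE is the grip in N (left out, the last holds). Time passes only in rows, so rows that do not move let the fingers close. It gives the time, the measured TCP pose, the force, the opening and the grip force at its end, in the units of the state.
- manip.get_state(): the state, without advancing time (a new reading comes with each control period).
- manip.get_image(name): name is "scene" or "side" or "wrist"; returns a dict with "frame" (420x560x3 uint8, red, green, blue), "fx", "fy", "cx", "cy" (pixels), "position" and "attitude" of the camera in the world; the wrist camera has in their place "mount" (4x4, takes a point from camera to tool coordinates, whose origin is the TCP and whose axes are the flange's). Camera axes: x right, y up, looking along -z (the intrinsics and any distortion apply to the point x, -y, -z); pixel columns grow to the right and rows downward; lengths in m; the calibration is good to about 2 mm. The wrist camera is an equidistant fisheye: a pixel r from the principal point sees the ray r / f radians off the axis. A picture is of the moment at which its call begins: read the wrist's pose just before it. There is no depth.
- manip.sign_off(): hands the job in; it is judged then, once.
The state is a dict: "clock": time; "qpos": joint angles; "qd": joint speeds; "effort": joint torques, N m; "position": TCP position; "ee_rot": TCP orientation; "contact_force": force on the tool from outside, world axes, zero at the start; "moment": the same for the moment, N m; "width": finger opening in m; "gripper_force": force on a finger pad.
Only numpy, scipy, OpenCV 4.12 (cv2) and the standard library are available. Lean on these libraries where they do the work, as an engineer would, in place of code of your own. Each camera call takes 0.05 s, during which the arm holds its last target. There are 200 camera calls.

### The job

The reactor in the bench stand has cooled: unscrew its steel cap, lift it off and lay it in the steel tray, then press the stand's knock-out lever down to push the stuck white liner up out of the shell. Take that liner out and stand it upright in the tray together with every other white liner on the bench, leaving the other things on the bench where they are.

Things in the scene. Friction and masses are not known exactly. Their poses are not given: they have to be found in the camera images.
- stand: Fixed bench stand holding the upright steel reactor shell; neither turns. Origin: on the bench, on the reactor's axis; z up; the lever reaches out along its own -x, towards the robot. Base plate 130 x 120 mm, platform 112 x 112 mm at 74 mm height. Shell 59 mm in diameter from 74 to 109 mm height, then a threaded neck 48 mm in diameter (54 mm over the thread) up to the rim; bore 41.4 mm
- mouth (a point): Centre of the shell's rim, on the axis, 134 mm above the bench. Right-hand thread on the neck, pitch 6 mm: the cap unscrews anticlockwise seen from above and comes free after about 2.45 turns (15.4 rad), having risen 14.7 mm; until then it cannot be lifted off. It turns easily, has about 1 mm of play up and down and stays where it is let go
- cap: Round knurled steel screw cap, 61 mm in diameter, 41 mm high, about 0.35 kg: solid head from 23 to 41 mm above its origin, hollow skirt 60 mm in diameter below it. Origin: centre of its underside (lower edge of the skirt), z up along its axis. Screwed home, its origin is 111 mm and its top 152 mm above the bench
- liner0: The closed white PTFE liner in the reactor: a cylinder 40 mm in diameter, 42 mm high, about 0.12 kg. Origin: centre of its underside, z along its axis. At the start its underside is 90 mm above the bench and its top 2 mm below the rim, out of the fingers' reach; it sticks in the bore (7 to 10 N) and stays where it is pushed to. Once 40 mm above its seat it slides freely
- liner1: A white liner like liner0, standing upright on the bench (40 mm in diameter, 42 mm high, origin at the centre of its underside); may be absent
- liner2: As liner1; may be absent
- liner3: As liner1; may be absent
- knockout (a joint): Angle of the knock-out lever: 0 at rest (pad raised), 0.5 rad fully down. It drives a pin up through a hole in the shell's base, 55 mm per rad; the pin meets the liner after 2.5 mm, so the full stroke lifts the liner 25 mm (its top then 23 mm above the rim). Pressing takes about 7 to 12 N on the pad; a spring brings the lever back up
- knockout_pad (a point): Centre of the top of the lever's black pad (36 mm along the lever, 30 mm wide), about 145 mm from the reactor's axis towards the robot. It is 80 mm above the bench at rest, about 34 mm when fully pressed, and moves on an arc of 94 mm radius about a level pivot 50 mm above the bench, 56 mm from the reactor's axis
- tray: Fixed open steel tray, 180 mm along its x, 240 mm along its y, 26 mm high, walls and floor 3 mm thick. Origin: centre of its underside; z up
- vial: Bystander among the liners: brown glass bottle with a black cap, 38 mm in diameter, 85 mm high; origin at the centre of its underside
- reactor2: Bystander: a second, closed steel reactor standing loose on the bench, 60 mm in diameter, 81 mm high; origin at the centre of its underside
- washbottle: Bystander: white wash bottle with blue spout, 72 mm in diameter, 225 mm high; origin at the centre of its underside
- beaker: Bystander: glass beaker, 70 mm in diameter, 95 mm high; origin at the centre of its underside
- mortar: Bystander: white porcelain mortar bowl, 100 mm in diameter, 55 mm high; origin at the centre of its underside
- spatula: Bystander: a thin steel laboratory spatula lying flat on the bench, 156 mm long; origin at the middle of its underside
Things that resemble listed ones, but are neither listed nor needed, are in the scene too. What is shaped like the cap but black is not meant. What is shaped like the liner3 but turquoise is not meant.

How it is judged:
By the outcome, as a careful person would: the job done as asked, in the order asked, and still so for the second after the job is handed in, with the robot touching nothing.
Of liner1, liner2, liner3 only 1 to 3 are there at a start; the rules pass over those that are not, and their reading is None.
At some moment in a run one of liner1, liner2, liner3 may be knocked a few centimetres aside while the robot is not near it.
It also fails if it takes over 210 s, if anything falls off the work surface, if the arm or the gripper's body presses on something with over 40 N, if the wrist force passes 120 N, or if a joint passes its speed limit or range.

## Working session

There is one attempt and no reset: what is moved stays moved. The work goes in short steps, Python scripts to look and compute and a shell command to move; the robot and the scene stay as the last step left them, time stands still between calls to the robot, and variables do not carry over. Pictures are saved under pics/ and viewed, at most 14 in all, crops included, and the job is handed in when it is done.

```bash
ls; mkdir -p pics; cat > h.py <<'E'
import numpy as np, cv2
from rig import manip
from scipy.spatial.transform import Rotation as R
def q2m(q): return R.from_quat([q[1],q[2],q[3],q[0]]).as_matrix()
def rot(a):
    a=np.array(a,float); return a if a.shape==(3,3) else q2m(a)
def save(n,f):
    im=manip.get_image(n); cv2.imwrite(f'pics/{f}.png',im['frame'][:,:,::-1]); return im
def ray(im,u,v):
    d=np.array([(u-im['cx'])/im['fx'],-(v-im['cy'])/im['fy'],-1]); return np.array(im['position']),rot(im['attitude'])@d
def hit(im,u,v,z):
    p,d=ray(im,u,v); return p+d*(z-p[2])/d[2]
def proj(im,P):
    c=rot(im['attitude']).T@(np.array(P)-im['position']); return im['cx']-im['fx']*c[0]/c[2], im['cy']+im['fy']*c[1]/c[2]
def wray(im,st,u,v):
    x=(u-im['cx'])/im['fx'];y=(v-im['cy'])/im['fy'];r=np.hypot(x,y)
    d=np.array([np.sin(r)*x/r,-np.sin(r)*y/r,-np.cos(r)]) if r>1e-9 else np.array([0,0,-1.])
    M=np.array(im['mount']);T=q2m(st['ee_rot'])
    return np.array(st['position'])+T@M[:3,3], T@M[:3,:3]@d
def whit(im,st,u,v,z):
    p,d=wray(im,st,u,v); return p+d*(z-p[2])/d[2]
E
python3 - <<'E'
from h import *
for n in('scene','side'):
    im=save(n,n+'0'); print({k:v for k,v in im.items() if k!='frame'})
s=manip.get_state();im=save('wrist','wrist0');print({k:v for k,v in im.items() if k!='frame'});print(s,manip.grasp_offset)
E
```

```text
pics
{'fx': 399.08840282765635, 'fy': 399.08840282765635, 'cx': 284.1147181315381, 'cy': 213.45596828390867, 'position': array([0.95969381, 0.76070997, 0.79971506]), 'attitude': array([0.22386097, 0.11221156, 0.43082603, 0.86699698])}
{'fx': 405.7627547296977, 'fy': 405.7627547296977, 'cx': 286.01801730646116, 'cy': 216.8335499269466, 'position': array([-0.08257651, -0.73467971,  0.60744256]), 'attitude': array([ 0.80658978,  0.48360557, -0.18135621, -0.28748654])}
{'fx': 325.19226210127806, 'fy': 325.19226210127806, 'cx': 283.11695652856366, 'cy': 209.0157550802738, 'mount': array([[-3.30450325e-04,  9.49162261e-01,  3.14787061e-01,
         8.03456674e-02],
       [ 9.99999625e-01,  6.18079666e-05,  8.63391306e-04,
        -1.00609748e-04],
       [ 8.00042096e-04,  3.14787228e-01, -9.49161926e-01,
        -1.74364127e-01],
       [ 0.00000000e+00,  0.00000000e+00,  0.00000000e+00,
         1.00000000e+00]])}
{'clock': 0.1, 'qpos': array([ 1.09999821e+00,  2.76524677e-01,  1.50600161e+00,  1.95094102e-05,
        1.36068633e+00, -1.20980009e-01]), 'qd': array([ 0.00080713, -0.00257611, -0.00439816, -0.00033188, -0.00143574,
        0.00015987]), 'effort': array([ 1.92331783e-03, -4.17699659e+01, -2.46405387e+01, -2.27680171e-04,
        5.72566714e-03, -4.77383423e-06]), 'position': array([0.1968206 , 0.53971913, 0.19903224]), 'ee_rot': array([-2.45307554e-04,  1.74020535e-01,  9.84741691e-01, -7.72003360e-04]), 'contact_force': array([ 0.05370202, -0.78417721, -0.30377132]), 'moment': array([-0.01507089,  0.01666779, -0.00846385]), 'gripper_force': 0.0, 'width': 0.08537097512843439} -0.0187
```

View pics/scene0.png

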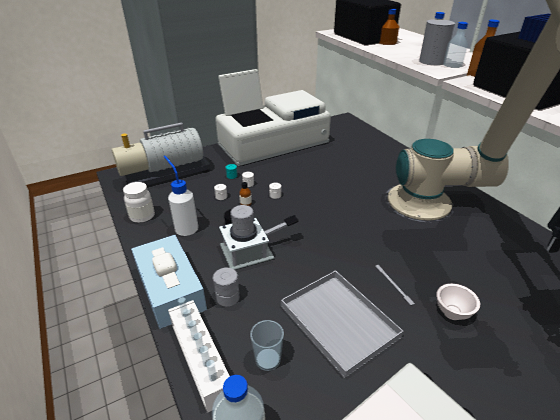

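View pics/side0.png

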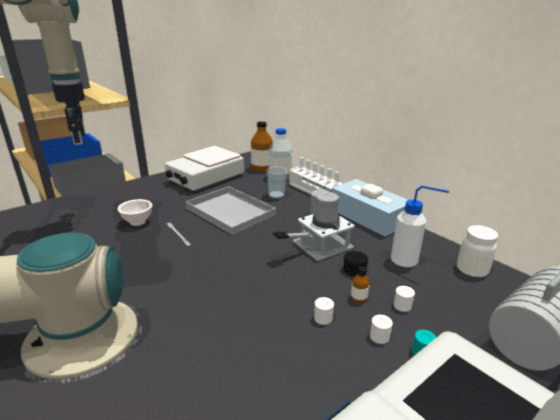

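The scene view shows three white liners (221,191), (248,180) and (275,190), with turquoise at (231,171) and the vial at (245,195). The stand's cap is at (242,215), its lever pad at (291,220), and the tray corners are near (335,272), (402,325), (347,370) and (282,305). The side view agrees; a black cap sits near (356,263). Next I'll zoom in on the stand.

```bash
python3 - <<'E'
from h import *
a=cv2.imread('pics/scene0.png')[155:275,205:310]; b=cv2.imread('pics/side0.png')[180:350,265:440]
a=cv2.resize(a,None,fx=4.8,fy=4.8,interpolation=cv2.INTER_CUBIC)[:, :400]
a=cv2.resize(cv2.imread('pics/scene0.png')[160:270,205:305],(400,440),interpolation=cv2.INTER_CUBIC)
b=cv2.resize(cv2.imread('pics/side0.png')[185:345,270:430],(400,400),interpolation=cv2.INTER_CUBIC)
c=np.zeros((440,800,3),np.uint8);c[:,:400]=a;c[:400,400:]=b;cv2.imwrite('pics/z1.png',c)
E
```

```text
(no output)
```

View pics/z1.png

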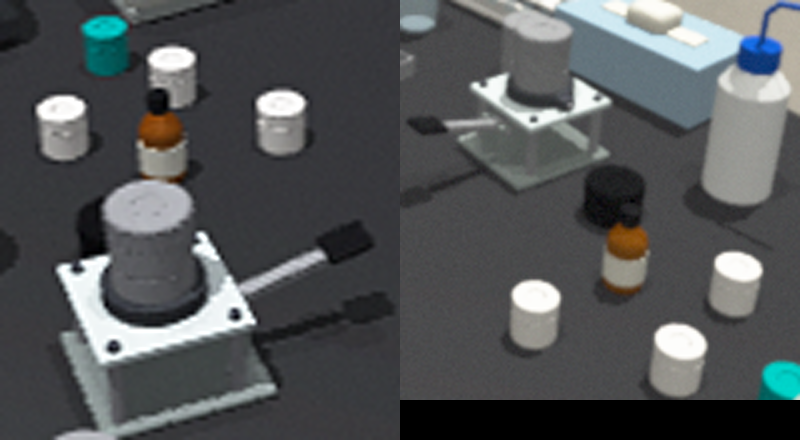

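The zoom resolves the cap top at scene (242,211), the pad at (291.5,220.5), and the three liner tops. The decoy black cap and the vial stand between the stand and the liners.

```bash
cat > m.py <<'E'
from h import *
S=manip.get_image('scene');D=manip.get_image('side')
def pr(n,im,pts,z):
    for p in pts: print(n,hit(im,*p,z)[:2].round(4))
pr('cap sc',S,[(242,211.3)],.152);pr('cap sd',D,[(326,196.2)],.152)
pr('pad sc',S,[(291.5,220.5)],.08);pr('pad sd',D,[(281.2,234.2)],.08)
pr('lin sc',S,[(220.5,188),(248,175.5),(275,186.3)],.042)
pr('lin sd',D,[(325.2,303.4),(382,321.4),(404.8,292.2)],.042)
pr('vial',S,[(244.5,184)],.085);pr('vial',D,[(361,266.5)],.085)
pr('blackcap',D,[(356,257)],.041)
pr('turq',S,[(231.2,166.5)],.042)
pr('tray',S,[(335,272),(402,325),(347,370),(282,305)],.026)
pr('tray sd',D,[(230,188),(275,208),(235,229),(186,207)],.026)
E
python3 m.py
```

```text
cap sc [ 0.6391 -0.0506]
cap sd [ 0.6341 -0.05  ]
pad sc [ 0.4953 -0.0299]
pad sd [ 0.4915 -0.0366]
lin sc [ 0.5943 -0.3461]
lin sc [ 0.4774 -0.3745]
lin sc [ 0.4255 -0.2652]
lin sd [ 0.422  -0.2712]
lin sd [ 0.4724 -0.3827]
lin sd [ 0.5872 -0.3551]
vial [ 0.5371 -0.2675]
vial [ 0.5361 -0.2663]
blackcap [ 0.6104 -0.1911]
turq [ 0.5054 -0.4624]
tray [0.4697 0.1619]
tray [0.431  0.3805]
tray [0.6126 0.4118]
tray [0.6489 0.192 ]
tray sd [0.6126 0.398 ]
tray sd [0.6397 0.1762]
tray sd [0.4642 0.141 ]
tray sd [0.4204 0.357 ]
```

```bash
cat > plan.py <<'E'
import sys; from h import *
s=manip.get_state();T=q2m(s['ee_rot']);x=[float(a) for a in sys.argv[1:4]]
d=T.T@(np.array(x)-s['position'])
print('pos',np.round(s['position'],4),'t',s['clock'],'q6',round(s['qpos'][5],3),'q1',round(s['qpos'][0],3),'yaw(x)',round(np.degrees(np.arctan2(T[1,0],T[0,0])),1),'tilt',T[:2,2].round(4))
print('tool delta mm',(1000*d).round(1),'rows at 36mm:',np.ceil(np.linalg.norm(d)/.036))
if len(sys.argv)>4: print('rz deg for tool x yaw:',-((float(sys.argv[4])-np.degrees(np.arctan2(T[1,0],T[0,0]))+180)%360-180))
E
python3 plan.py .5 .3 .3; python3 plan.py .637 -.05 .3
```

```text
pos [0.1969 0.5399 0.1994] t 0.25 q6 -0.121 q1 1.1 yaw(x) 160.0 tilt [-0.0004 -0.0007]
tool delta mm [-366.9 -121.6 -100.5] rows at 36mm: 12.0
pos [0.1969 0.5399 0.1994] t 0.25 q6 -0.121 q1 1.1 yaw(x) 160.0 tilt [-0.0004 -0.0007]
tool delta mm [-615.6 -403.5 -100.3] rows at 36mm: 21.0
```

```bash
python3 -m pendant '[{"dx":-0.030,"dy":-0.010,"dz":-0.010},{"dx":-0.030,"dy":-0.010,"dz":-0.010},{"dx":-0.030,"dy":-0.010,"dz":-0.010},{"dx":-0.030,"dy":-0.010,"dz":-0.010},{"dx":-0.030,"dy":-0.010,"dz":-0.010},{"dx":-0.030,"dy":-0.010,"dz":-0.010},{"dx":-0.030,"dy":-0.010,"dz":-0.010},{"dx":-0.030,"dy":-0.010,"dz":-0.010},{"dx":-0.030,"dy":-0.010,"dz":-0.010},{"dx":-0.030,"dy":-0.010,"dz":-0.010},{"dx":-0.030,"dy":-0.010},{"dx":-0.030,"dy":-0.012}]'
python3 -m pendant '[{"dx":0}]' >/dev/null
python3 - <<'E'
from h import *
s=manip.get_state();im=save('wrist','w1');print(s['position'])
E
python3 plan.py .637 -.05 .28
```

```text
[0.19693557 0.53994193 0.19939384]
pos [0.197  0.54   0.1995] t 0.3 q6 -0.121 q1 1.1 yaw(x) 160.0 tilt [-0.0003 -0.0005]
tool delta mm [-615.6 -403.5  -80.3] rows at 36mm: 21.0invalid input
invalid input
```

View pics/w1.png

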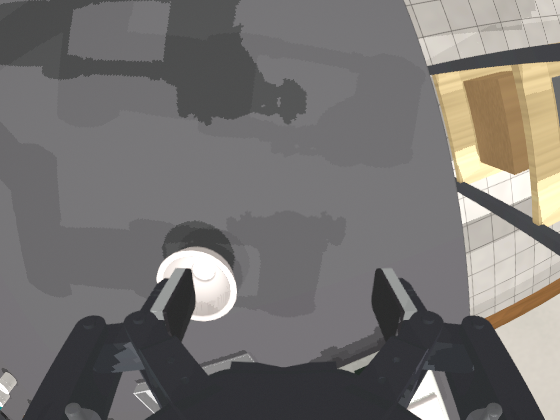

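The picture, taken before any move, shows the mortar under the left finger at (197,285) and the robot's shadow. The pendant refused both calls, so I'll try full rows.

```bash
python3 -m pendant '[{"dx":-0.030,"dy":-0.010,"dz":-0.010,"rx":0,"ry":0,"rz":0,"hand":0.085}]'; echo; python3 -m pendant '[{"dx":-0.030,"dy":-0.010,"dz":-0.010,"hand":0.085}]'
```

```text
clock: 0.38
position: [0.2181, 0.522, 0.2079]
ee_rot: [-0.002, 0.172, 0.985, -0.001]
contact_force: [0.4, -1.1, 0.2]
width: 0.085
gripper_force: 0.0
invalid input
```

```bash
python3 -m pendant '[{"dx":-0.034,"dy":-0.010,"dz":-0.010,"rx":0,"ry":0,"rz":0,"hand":0.085},{"dx":-0.034,"dy":-0.010,"dz":-0.010,"rx":0,"ry":0,"rz":0,"hand":0.085},{"dx":-0.034,"dy":-0.010,"dz":-0.010,"rx":0,"ry":0,"rz":0,"hand":0.085},{"dx":-0.034,"dy":-0.010,"dz":-0.010,"rx":0,"ry":0,"rz":0,"hand":0.085},{"dx":-0.034,"dy":-0.010,"dz":-0.010,"rx":0,"ry":0,"rz":0,"hand":0.085},{"dx":-0.034,"dy":-0.010,"dz":-0.010,"rx":0,"ry":0,"rz":0,"hand":0.085},{"dx":-0.034,"dy":-0.010,"dz":-0.010,"rx":0,"ry":0,"rz":0,"hand":0.085},{"dx":-0.034,"dy":-0.010,"dz":-0.010,"rx":0,"ry":0,"rz":0,"hand":0.085},{"dx":-0.034,"dy":-0.010,"dz":-0.010,"rx":0,"ry":0,"rz":0,"hand":0.085},{"dx":-0.034,"dy":-0.010,"dz":-0.010,"rx":0,"ry":0,"rz":0,"hand":0.085},{"dx":0,"dy":0,"dz":0,"rx":0,"ry":0,"rz":0,"hand":0.085},{"dx":0,"dy":0,"dz":0,"rx":0,"ry":0,"rz":0,"hand":0.085}]'
python3 - <<'E'
from h import *
s=manip.get_state();im=save('wrist','w2');np.savez('w2.npz',p=s['position'],q=s['ee_rot'])
E
python3 plan.py .637 -.05 .28
```

```text
clock: 1.38
position: [0.5085, 0.3089, 0.3098]
ee_rot: [0.0, 0.176, 0.984, 0.0]
contact_force: [-0.2, 0.0, -0.3]
width: 0.085
gripper_force: 0.0
pos [0.507  0.3097 0.3094] t 1.4333 q6 -0.789 q1 0.431 yaw(x) 159.9 tilt [-0.0012  0.0004]
tool delta mm [-245.8 -293.    29.1] rows at 36mm: 11.0
```

View pics/w2.png

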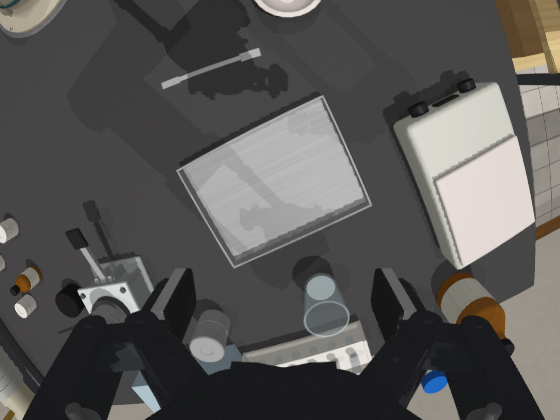

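The whole tray is in view, with rim corners (179,171), (323,97), (371,205) and (235,267). The stand's pad is at (76,238).

```bash
python3 - <<'E'
from h import *
z=np.load('w2.npz');s=dict(position=z['p'],ee_rot=z['q']);im=manip.get_image('wrist')
C=np.array([whit(im,s,u,v,.026)[:2] for u,v in [(179,171),(323,97),(371,205),(235,267)]]);print(C.round(4),C.mean(0).round(4))
print([np.degrees(np.arctan2(*(C[b]-C[a])[::-1])).round(1) for a,b in((0,1),(3,2),(0,3),(1,2))],[np.linalg.norm(C[b]-C[a]).round(4) for a,b in((0,1),(3,2),(0,3),(1,2))])
print('pad',whit(im,s,76,238,.08))
E
python3 -m pendant '[{"dx":-0.025,"dy":-0.030,"dz":0,"rx":0,"ry":0,"rz":0,"hand":0.085},{"dx":-0.025,"dy":-0.030,"dz":0,"rx":0,"ry":0,"rz":0,"hand":0.085},{"dx":-0.025,"dy":-0.030,"dz":0,"rx":0,"ry":0,"rz":0,"hand":0.085},{"dx":-0.025,"dy":-0.030,"dz":0,"rx":0,"ry":0,"rz":0,"hand":0.085},{"dx":-0.025,"dy":-0.030,"dz":0,"rx":0,"ry":0,"rz":0,"hand":0.085},{"dx":-0.025,"dy":-0.030,"dz":0,"rx":0,"ry":0,"rz":0,"hand":0.085},{"dx":-0.025,"dy":-0.030,"dz":0,"rx":0,"ry":0,"rz":0,"hand":0.085},{"dx":0,"dy":0,"dz":0,"rx":0,"ry":0,"rz":0,"hand":0.085},{"dx":0,"dy":0,"dz":0,"rx":0,"ry":0,"rz":0,"hand":0.085}]'
python3 - <<'E'
from h import *
s=manip.get_state();im=save('wrist','w3');np.savez('w3.npz',p=s['position'],q=s['ee_rot'])
E
python3 plan.py .637 -.05 .28
```

```text
[[0.4663 0.1593]
 [0.4411 0.3924]
 [0.6157 0.4109]
 [0.641  0.1771]] [0.541  0.2849]
[np.float64(96.2), np.float64(96.2), np.float64(5.8), np.float64(6.0)] [np.float64(0.2345), np.float64(0.2351), np.float64(0.1756), np.float64(0.1756)]
pad [ 0.49079197 -0.03389577  0.08      ]
clock: 2.23
position: [0.599, 0.0524, 0.309]
ee_rot: [-0.001, 0.175, 0.985, 0.0]
contact_force: [-1.1, -0.0, 0.7]
width: 0.0852
gripper_force: 0.0
pos [0.5986 0.0538 0.3093] t 2.2833 q6 -1.248 q1 -0.027 yaw(x) 160.0 tilt [-0.0015  0.0012]
tool delta mm [-71.7 -84.3  29.1] rows at 36mm: 4.0
```

View pics/w3.png

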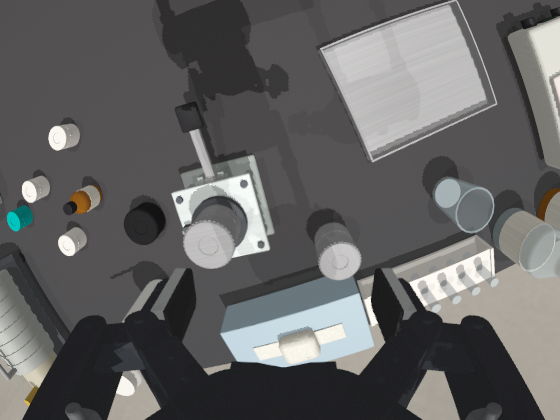

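The wrist view shows the cap top at (209,245), platform bolts at (180,200), (243,184) and (261,244), and the pad at (187,114). The liners are at (65,136), (36,188) and (72,241), and the tray is at upper right.

```bash
python3 - <<'E'
from h import *
z=np.load('w3.npz');s=dict(position=z['p'],ee_rot=z['q']);im=manip.get_image('wrist')
for n,u,v,h in [('cap',209.5,245,.152),('pad',187.5,113,.08),('bolt',180,200,.076),('bolt',243.5,184,.076),('bolt',261,244,.076),('L1',66,136,.042),('L2',33,187,.042),('L3',69,239,.042),('bcap',144,226,.04),('r2',343,261,.081)]: print(n,whit(im,s,u,v,h)[:2].round(4))
E
```

```text
cap [ 0.638  -0.0517]
pad [ 0.4878 -0.0354]
bolt [ 0.5897 -0.0934]
bolt [ 0.6001 -0.0032]
bolt [ 0.6869 -0.0128]
L1 [ 0.4275 -0.2517]
L2 [ 0.471  -0.3688]
L3 [ 0.5832 -0.3414]
bcap [ 0.6124 -0.1844]
r2 [0.7494 0.0863]
```

```bash
python3 -m pendant '[{"dx":-0.0245,"dy":-0.0287,"dz":0.020,"rx":0,"ry":0,"rz":0,"hand":0.085},{"dx":-0.0245,"dy":-0.0287,"dz":0.020,"rx":0,"ry":0,"rz":0,"hand":0.085},{"dx":-0.0245,"dy":-0.0287,"dz":0.020,"rx":0,"ry":0,"rz":0,"hand":0.085},{"dx":0,"dy":0,"dz":0.02,"rx":0,"ry":0,"rz":7.1,"hand":0.085},{"dx":0,"dy":0,"dz":0.02,"rx":0,"ry":0,"rz":7.1,"hand":0.085},{"dx":0,"dy":0,"dz":0,"rx":0,"ry":0,"rz":7.1,"hand":0.085},{"dx":0,"dy":0,"dz":0,"rx":0,"ry":0,"rz":7.1,"hand":0.085},{"dx":0,"dy":0,"dz":0,"rx":0,"ry":0,"rz":7.1,"hand":0.085},{"dx":0,"dy":0,"dz":0,"rx":0,"ry":0,"rz":7.1,"hand":0.085},{"dx":0,"dy":0,"dz":0,"rx":0,"ry":0,"rz":7.1,"hand":0.085},{"dx":0,"dy":0,"dz":0,"rx":0,"ry":0,"rz":7.1,"hand":0.085},{"dx":0,"dy":0,"dz":0,"rx":0,"ry":0,"rz":7.1,"hand":0.085}]'
python3 -m pendant '[{"dx":0,"dy":0,"dz":0,"rx":0,"ry":0,"rz":7.1,"hand":0.085},{"dx":0,"dy":0,"dz":0,"rx":0,"ry":0,"rz":7.1,"hand":0.085},{"dx":0,"dy":0,"dz":0,"rx":0,"ry":0,"rz":7.1,"hand":0.085},{"dx":0,"dy":0,"dz":0,"rx":0,"ry":0,"rz":7.1,"hand":0.085},{"dx":0,"dy":0,"dz":0,"rx":0,"ry":0,"rz":7.1,"hand":0.085},{"dx":0,"dy":0,"dz":0,"rx":0,"ry":0,"rz":7.1,"hand":0.085},{"dx":0,"dy":0,"dz":0,"rx":0,"ry":0,"rz":7.1,"hand":0.085},{"dx":0,"dy":0,"dz":0,"rx":0,"ry":0,"rz":7.1,"hand":0.085},{"dx":0,"dy":0,"dz":0,"rx":0,"ry":0,"rz":7.1,"hand":0.085},{"dx":0,"dy":0,"dz":0,"rx":0,"ry":0,"rz":7.1,"hand":0.085},{"dx":0,"dy":0,"dz":0,"rx":0,"ry":0,"rz":7.1,"hand":0.085},{"dx":0,"dy":0,"dz":0,"rx":0,"ry":0,"rz":7.1,"hand":0.085}]'
python3 -m pendant '[{"dx":0,"dy":0,"dz":0,"rx":0,"ry":0,"rz":7.1,"hand":0.085},{"dx":0,"dy":0,"dz":0,"rx":0,"ry":0,"rz":7.1,"hand":0.085},{"dx":0,"dy":0,"dz":0,"rx":0,"ry":0,"rz":7.1,"hand":0.085},{"dx":0,"dy":0,"dz":0,"rx":0,"ry":0,"rz":7.1,"hand":0.085},{"dx":0,"dy":0,"dz":0,"rx":0,"ry":0,"rz":7.1,"hand":0.085},{"dx":0,"dy":0,"dz":0,"rx":0,"ry":0,"rz":7.1,"hand":0.085},{"dx":0,"dy":0,"dz":0,"rx":0,"ry":0,"rz":7.1,"hand":0.085},{"dx":0,"dy":0,"dz":0,"rx":0,"ry":0,"rz":7.1,"hand":0.085},{"dx":0,"dy":0,"dz":0,"rx":0,"ry":0,"rz":7.1,"hand":0.085},{"dx":0,"dy":0,"dz":0,"rx":0,"ry":0,"rz":0,"hand":0.085},{"dx":0,"dy":0,"dz":0,"rx":0,"ry":0,"rz":0,"hand":0.085}]'
python3 plan.py .638 -.052 .122
python3 - <<'E'
from h import *
s=manip.get_state();im=save('wrist','w4');np.savez('w4.npz',p=s['position'],q=s['ee_rot'])
E
```

```text
clock: 3.33
position: [0.6375, -0.0477, 0.2115]
ee_rot: [-0.0, 0.67, 0.743, 0.0]
contact_force: [0.3, 0.4, -0.3]
width: 0.0852
gripper_force: 0.0
clock: 4.33
position: [0.6375, -0.0477, 0.2115]
ee_rot: [-0.0, 0.996, 0.093, 0.0]
contact_force: [0.1, -0.3, 0.2]
width: 0.0849
gripper_force: 0.0
clock: 5.25
position: [0.6377, -0.0485, 0.2115]
ee_rot: [-0.0, 0.896, -0.444, -0.0]
contact_force: [-0.2, 0.9, 0.3]
width: 0.0853
gripper_force: 0.0
pos [ 0.6377 -0.0485  0.2115] t 5.25 q6 2.306 q1 -0.185 yaw(x) -52.7 tilt [0.0001 0.0005]
tool delta mm [ 3.   1.9 89.5] rows at 36mm: 3.0
```

View pics/w4.png

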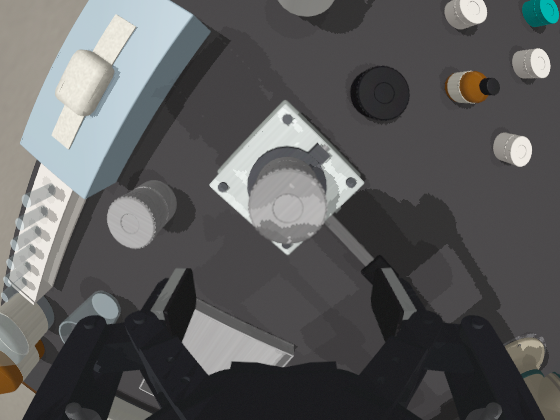

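The cap is centred at about (288,207), with the four platform bolts at (287,119), (351,183), (288,243) and (223,187).

```bash
python3 - <<'E'
from h import *
z=np.load('w4.npz');s=dict(position=z['p'],ee_rot=z['q']);im=manip.get_image('wrist')
for n,u,v,h in [('cap',288.5,207,.152),('bolt',287,119,.076),('bolt',288,243.5,.076),('bolt',351,183,.076),('bolt',223,187,.076),('L1',512,150,.042),('L2',535,62,.042),('L3',463,11,.042)]: print(n,whit(im,s,u,v,h)[:2].round(4))
E
```

```text
cap [ 0.6379 -0.0553]
bolt [ 0.6761 -0.1048]
bolt [ 0.598  -0.0045]
bolt [ 0.5878 -0.0941]
bolt [ 0.6865 -0.0138]
L1 [ 0.4349 -0.2613]
L2 [ 0.481  -0.3773]
L3 [ 0.5987 -0.34  ]
```

```bash
python3 -m pendant '[{"dx":0.004,"dy":0.003,"dz":0.02,"rx":0,"ry":0,"rz":0,"hand":0.085},{"dx":0,"dy":0,"dz":0.02,"rx":0,"ry":0,"rz":7,"hand":0.085},{"dx":0,"dy":0,"dz":0.02,"rx":0,"ry":0,"rz":7,"hand":0.085},{"dx":0,"dy":0,"dz":0.015,"rx":0,"ry":0,"rz":0,"hand":0.085},{"dx":0,"dy":0,"dz":0.01,"rx":0,"ry":0,"rz":0,"hand":0.085},{"dx":0,"dy":0,"dz":0.0045,"rx":0,"ry":0,"rz":0,"hand":0.085},{"dx":0,"dy":0,"dz":0,"rx":0,"ry":0,"rz":0,"hand":0.085},{"dx":0,"dy":0,"dz":0,"rx":0,"ry":0,"rz":0,"hand":0.085}]'
python3 plan.py .6375 -.0535 .122
python3 -m pendant '[{"dx":0,"dy":0,"dz":0,"rx":0,"ry":0,"rz":0,"hand":0.05},{"dx":0,"dy":0,"dz":0,"rx":0,"ry":0,"rz":0,"hand":0.05},{"dx":0,"dy":0,"dz":0,"rx":0,"ry":0,"rz":0,"hand":0.05},{"dx":0,"dy":0,"dz":0,"rx":0,"ry":0,"rz":0,"hand":0.05},{"dx":0,"dy":0,"dz":0,"rx":0,"ry":0,"rz":0,"hand":0.05},{"dx":0,"dy":0,"dz":0,"rx":0,"ry":0,"rz":0,"hand":0.05}]' 50
python3 plan.py .6375 -.0535 .122
```

```text
clock: 6.02
position: [0.6385, -0.0556, 0.1224]
ee_rot: [-0.0, 0.834, -0.552, 0.0]
contact_force: [-0.5, 0.3, 0.5]
width: 0.0852
gripper_force: 0.0
pos [ 0.6385 -0.0556  0.1224] t 6.0167 q6 2.545 q1 -0.195 yaw(x) -67.0 tilt [ 0.0011 -0.0001]
tool delta mm [-2.4  0.1  0.4] rows at 36mm: 1.0
clock: 6.52
position: [0.6381, -0.0557, 0.122]
ee_rot: [-0.0, 0.834, -0.552, 0.0]
contact_force: [-0.7, -0.0, -0.1]
width: 0.05
gripper_force: 0.0
pos [ 0.6381 -0.0557  0.122 ] t 6.5167 q6 2.545 q1 -0.196 yaw(x) -67.0 tilt [0.0003 0.    ]
tool delta mm [-2.2 -0.3 -0. ] rows at 36mm: 1.0
```

```bash
python3 - <<'E'
from h import *
save('wrist','w5');im=save('side','s5')
a=cv2.resize(cv2.imread('pics/s5.png')[120:270,240:440],(800,600),interpolation=cv2.INTER_CUBIC)
a=np.hstack([cv2.resize(a,(440,330)),cv2.resize(cv2.imread('pics/w5.png')[90:,100:460],(360,330))]);cv2.imwrite('pics/z5.png',a)
E
```

```text
(no output)
```

View pics/z5.png

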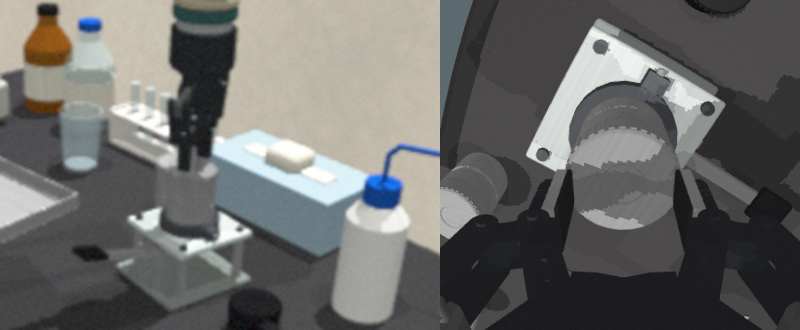

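The fingers straddle the cap, almost touching it, but report no grip force. I'll close further.

```bash
python3 -m pendant '[{"dx":0,"dy":0,"dz":0,"rx":0,"ry":0,"rz":0,"hand":0.03},{"dx":0,"dy":0,"dz":0,"rx":0,"ry":0,"rz":0,"hand":0.03},{"dx":0,"dy":0,"dz":0,"rx":0,"ry":0,"rz":0,"hand":0.03},{"dx":0,"dy":0,"dz":0,"rx":0,"ry":0,"rz":0,"hand":0.03}]' 50
python3 - <<'E'
from h import *
save('wrist','w6')
s=manip.get_state();print(s['width'],s['gripper_force'],s['moment'])
E
```

```text
clock: 6.95
position: [0.638, -0.0557, 0.1217]
ee_rot: [-0.0, 0.834, -0.552, -0.0]
contact_force: [-0.5, 0.4, 0.6]
width: 0.0298
gripper_force: 0.0
0.030080320011480595 0.0 [-0.00198721 -0.01674892 -0.01425696]
```

View pics/w6.png

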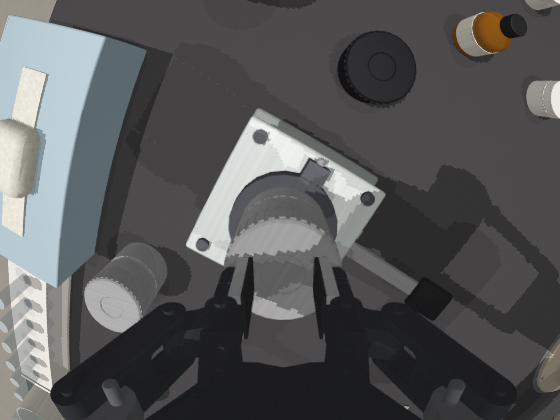

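The fingers have passed over the top of the cap, so the real tips sit higher than the TCP reading suggests. I'll check with the projection.

```bash
python3 - <<'E'
from h import *
im=manip.get_image('wrist');M=np.linalg.inv(im['mount'])
def wp(p):
    c=M@np.array([*p,1]);d=np.array([c[0],-c[1],-c[2]]);t=np.arctan2(np.hypot(d[0],d[1]),d[2]);r=np.hypot(d[0],d[1])+1e-12
    return (im['cx']+im['fx']*t*d[0]/r).round(1),(im['cy']+im['fy']*t*d[1]/r).round(1)
for z in (0,-.01,-.02,-.03,-.04): print(z,wp((0,-.015,z)),wp((0,.015,z)),wp((-.011,-.015,z)),wp((.011,-.015,z)))
s=manip.get_state();T=q2m(s['ee_rot'])
for z in (.152,.134,.074):print('axis',z,wp(T.T@(np.array([.6375,-.0535,z])-s['position'])))
E
```

```text
0 (np.float64(258.1), np.float64(246.8)) (np.float64(308.8), np.float64(246.8)) (np.float64(258.6), np.float64(263.2)) (np.float64(257.5), np.float64(229.5))
-0.01 (np.float64(256.8), np.float64(254.2)) (np.float64(310.1), np.float64(254.2)) (np.float64(257.4), np.float64(271.2)) (np.float64(256.2), np.float64(236.3))
-0.02 (np.float64(255.4), np.float64(262.4)) (np.float64(311.5), np.float64(262.4)) (np.float64(256.2), np.float64(280.0)) (np.float64(254.7), np.float64(243.8))
-0.03 (np.float64(253.9), np.float64(271.5)) (np.float64(313.1), np.float64(271.5)) (np.float64(254.7), np.float64(289.7)) (np.float64(253.1), np.float64(252.1))
-0.04 (np.float64(252.2), np.float64(281.6)) (np.float64(314.8), np.float64(281.6)) (np.float64(253.2), np.float64(300.4)) (np.float64(251.3), np.float64(261.4))
axis 0.152 (np.float64(282.7), np.float64(275.7))
axis 0.134 (np.float64(282.8), np.float64(259.6))
axis 0.074 (np.float64(282.9), np.float64(222.0))
```

```bash
python3 - <<'E'
from h import *
im=manip.get_image('wrist');M=np.linalg.inv(im['mount'])
def wp(p):
    c=M@np.array([*p,1]);d=np.array([c[0],-c[1],-c[2]]);t=np.arctan2(np.hypot(d[0],d[1]),d[2]);r=np.hypot(d[0],d[1])+1e-12
    return (im['cx']+im['fx']*t*d[0]/r).round(1),(im['cy']+im['fy']*t*d[1]/r).round(1)
for z in (0,-.013,-.02,-.03,-.04,-.05): print(z,wp((.011,-.0427,z)),wp((-.011,-.0427,z)))
cv2.imwrite('pics/z6.png',cv2.resize(cv2.imread('pics/w4.png')[240:400,130:440],(775,400),interpolation=cv2.INTER_CUBIC))
E
```

```text
0 (np.float64(210.7), np.float64(229.2)) (np.float64(213.7), np.float64(262.5))
-0.013 (np.float64(205.9), np.float64(238.0)) (np.float64(209.5), np.float64(272.8))
-0.02 (np.float64(203.0), np.float64(243.2)) (np.float64(207.0), np.float64(278.9))
-0.03 (np.float64(198.6), np.float64(251.3)) (np.float64(203.1), np.float64(288.3))
-0.04 (np.float64(193.7), np.float64(260.3)) (np.float64(199.0), np.float64(298.6))
-0.05 (np.float64(188.3), np.float64(270.3)) (np.float64(194.4), np.float64(310.0))
```

View pics/z6.png

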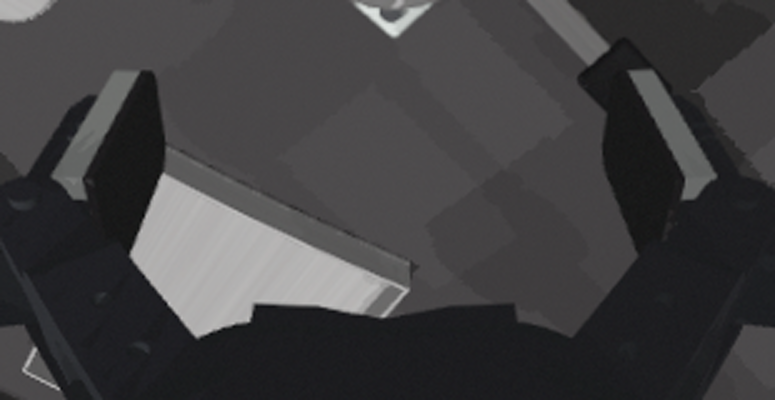

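Measured against the calibrated frame, the open fingertips sit about 45 mm behind the reported TCP. I'll confirm by touching the cap top gently.

```bash
for i in 1; do python3 -m pendant '[{"dx":0,"dy":0,"dz":0.001,"rx":0,"ry":0,"rz":0,"hand":0.03},{"dx":0,"dy":0,"dz":0.001,"rx":0,"ry":0,"rz":0,"hand":0.03},{"dx":0,"dy":0,"dz":0.001,"rx":0,"ry":0,"rz":0,"hand":0.03}]';python3 -m pendant '[{"dx":0,"dy":0,"dz":0.001,"rx":0,"ry":0,"rz":0,"hand":0.03},{"dx":0,"dy":0,"dz":0.001,"rx":0,"ry":0,"rz":0,"hand":0.03}]'; done
```

```text
clock: 7.35
position: [0.6381, -0.0557, 0.12]
ee_rot: [-0.0, 0.834, -0.552, 0.0]
contact_force: [-2.4, -0.3, 11.7]
width: 0.0303
gripper_force: 5.6
clock: 7.52
position: [0.6382, -0.0557, 0.12]
ee_rot: [-0.0, 0.834, -0.552, 0.001]
contact_force: [-4.2, 1.1, 20.2]
width: 0.0299
gripper_force: 9.6
```

Contact comes at TCP z 0.1205 with the top at 0.152, so the tips are about 31 mm above the reported TCP (37 mm or so when open to the cap). I'll back off, open, go lower and grip.

```bash
python3 -m pendant '[{"dx":0,"dy":0,"dz":-0.01,"rx":0,"ry":0,"rz":0,"hand":0.085},{"dx":-0.002,"dy":0,"dz":0,"rx":0,"ry":0,"rz":0,"hand":0.085},{"dx":0,"dy":0,"dz":0,"rx":0,"ry":0,"rz":0,"hand":0.085},{"dx":0,"dy":0,"dz":0,"rx":0,"ry":0,"rz":0,"hand":0.085},{"dx":0,"dy":0,"dz":0,"rx":0,"ry":0,"rz":0,"hand":0.085},{"dx":0,"dy":0,"dz":0,"rx":0,"ry":0,"rz":0,"hand":0.085},{"dx":0,"dy":0,"dz":0.01,"rx":0,"ry":0,"rz":0,"hand":0.085},{"dx":0,"dy":0,"dz":0.01,"rx":0,"ry":0,"rz":0,"hand":0.085},{"dx":0,"dy":0,"dz":0.007,"rx":0,"ry":0,"rz":0,"hand":0.085},{"dx":0,"dy":0,"dz":0.005,"rx":0,"ry":0,"rz":0,"hand":0.085}]'
python3 -m pendant '[{"dx":0,"dy":0,"dz":0,"rx":0,"ry":0,"rz":0,"hand":0.045},{"dx":0,"dy":0,"dz":0,"rx":0,"ry":0,"rz":0,"hand":0.045},{"dx":0,"dy":0,"dz":0,"rx":0,"ry":0,"rz":0,"hand":0.045},{"dx":0,"dy":0,"dz":0,"rx":0,"ry":0,"rz":0,"hand":0.045},{"dx":0,"dy":0,"dz":0,"rx":0,"ry":0,"rz":0,"hand":0.045}]' 50;python3 plan.py .6375 -.0535 .09
```

```text
clock: 8.35
position: [0.6361, -0.0536, 0.0926]
ee_rot: [0.001, 0.834, -0.552, -0.001]
contact_force: [0.3, -0.0, 0.2]
width: 0.0851
gripper_force: 0.0
clock: 8.77
position: [0.6373, -0.0538, 0.0948]
ee_rot: [-0.0, 0.834, -0.552, 0.0]
contact_force: [0.5, -0.5, -2.4]
width: 0.0594
gripper_force: 54.6
pos [ 0.6373 -0.0538  0.0948] t 8.7667 q6 2.548 q1 -0.193 yaw(x) -67.0 tilt [0.0003 0.0001]
tool delta mm [-0.2 -0.3  4.8] rows at 36mm: 1.0
```

```bash
python3 -m pendant '[{"dx":0,"dy":0,"dz":-0.00012,"rx":0,"ry":0,"rz":-7.1,"hand":0.045},{"dx":0,"dy":0,"dz":-0.00012,"rx":0,"ry":0,"rz":-7.1,"hand":0.045},{"dx":0,"dy":0,"dz":-0.00012,"rx":0,"ry":0,"rz":-7.1,"hand":0.045},{"dx":0,"dy":0,"dz":-0.00012,"rx":0,"ry":0,"rz":-7.1,"hand":0.045},{"dx":0,"dy":0,"dz":-0.00012,"rx":0,"ry":0,"rz":-7.1,"hand":0.045},{"dx":0,"dy":0,"dz":-0.00012,"rx":0,"ry":0,"rz":-7.1,"hand":0.045},{"dx":0,"dy":0,"dz":-0.00012,"rx":0,"ry":0,"rz":-7.1,"hand":0.045},{"dx":0,"dy":0,"dz":-0.00012,"rx":0,"ry":0,"rz":-7.1,"hand":0.045},{"dx":0,"dy":0,"dz":-0.00012,"rx":0,"ry":0,"rz":-7.1,"hand":0.045},{"dx":0,"dy":0,"dz":-0.00012,"rx":0,"ry":0,"rz":-7.1,"hand":0.045},{"dx":0,"dy":0,"dz":-0.00012,"rx":0,"ry":0,"rz":-7.1,"hand":0.045},{"dx":0,"dy":0,"dz":-0.00012,"rx":0,"ry":0,"rz":-7.1,"hand":0.045}]'; python3 plan.py .6375 -.0535 .09; python3 -c "
from h import *
print(manip.get_state()['moment'])"
```

```text
clock: 9.77
position: [0.6369, -0.0538, 0.0958]
ee_rot: [-0.0, 0.987, 0.161, -0.0]
contact_force: [-0.4, 0.2, -3.5]
width: 0.059
gripper_force: 54.4
pos [ 0.6369 -0.0538  0.0958] t 9.7667 q6 1.055 q1 -0.193 yaw(x) 18.5 tilt [-0.0008  0.0001]
tool delta mm [ 0.7 -0.1  5.8] rows at 36mm: 1.0
[-0.00425327 -0.09822946  0.00145486]
```

```bash
python3 -m pendant '[{"dx":0,"dy":0,"dz":-0.00012,"rx":0,"ry":0,"rz":-7.1,"hand":0.045},{"dx":0,"dy":0,"dz":-0.00012,"rx":0,"ry":0,"rz":-7.1,"hand":0.045},{"dx":0,"dy":0,"dz":-0.00012,"rx":0,"ry":0,"rz":-7.1,"hand":0.045},{"dx":0,"dy":0,"dz":-0.00012,"rx":0,"ry":0,"rz":-7.1,"hand":0.045},{"dx":0,"dy":0,"dz":-0.00012,"rx":0,"ry":0,"rz":-7.1,"hand":0.045},{"dx":0,"dy":0,"dz":-0.00012,"rx":0,"ry":0,"rz":-7.1,"hand":0.045},{"dx":0,"dy":0,"dz":-0.00012,"rx":0,"ry":0,"rz":-7.1,"hand":0.045},{"dx":0,"dy":0,"dz":-0.00012,"rx":0,"ry":0,"rz":-7.1,"hand":0.045},{"dx":0,"dy":0,"dz":-0.00012,"rx":0,"ry":0,"rz":-7.1,"hand":0.045},{"dx":0,"dy":0,"dz":-0.00012,"rx":0,"ry":0,"rz":-7.1,"hand":0.045},{"dx":0,"dy":0,"dz":-0.00012,"rx":0,"ry":0,"rz":-7.1,"hand":0.045},{"dx":0,"dy":0,"dz":-0.00012,"rx":0,"ry":0,"rz":-7.1,"hand":0.045}]'
python3 -m pendant '[{"dx":0,"dy":0,"dz":-0.00012,"rx":0,"ry":0,"rz":-7.1,"hand":0.045},{"dx":0,"dy":0,"dz":-0.00012,"rx":0,"ry":0,"rz":-7.1,"hand":0.045},{"dx":0,"dy":0,"dz":-0.00012,"rx":0,"ry":0,"rz":-7.1,"hand":0.045},{"dx":0,"dy":0,"dz":-0.00012,"rx":0,"ry":0,"rz":-7.1,"hand":0.045},{"dx":0,"dy":0,"dz":-0.00012,"rx":0,"ry":0,"rz":-7.1,"hand":0.045},{"dx":0,"dy":0,"dz":-0.00012,"rx":0,"ry":0,"rz":-7.1,"hand":0.045},{"dx":0,"dy":0,"dz":-0.00012,"rx":0,"ry":0,"rz":-7.1,"hand":0.045},{"dx":0,"dy":0,"dz":-0.00012,"rx":0,"ry":0,"rz":-7.1,"hand":0.045},{"dx":0,"dy":0,"dz":-0.00012,"rx":0,"ry":0,"rz":-7.1,"hand":0.045},{"dx":0,"dy":0,"dz":-0.00012,"rx":0,"ry":0,"rz":-7.1,"hand":0.045},{"dx":0,"dy":0,"dz":-0.00012,"rx":0,"ry":0,"rz":-7.1,"hand":0.045},{"dx":0,"dy":0,"dz":-0.00012,"rx":0,"ry":0,"rz":-7.1,"hand":0.045}]'
python3 -m pendant '[{"dx":0,"dy":0,"dz":-0.00012,"rx":0,"ry":0,"rz":-7.1,"hand":0.045},{"dx":0,"dy":0,"dz":-0.00012,"rx":0,"ry":0,"rz":-7.1,"hand":0.045},{"dx":0,"dy":0,"dz":-0.00012,"rx":0,"ry":0,"rz":-7.1,"hand":0.045},{"dx":0,"dy":0,"dz":-0.00012,"rx":0,"ry":0,"rz":-7.1,"hand":0.045},{"dx":0,"dy":0,"dz":-0.00012,"rx":0,"ry":0,"rz":-7.1,"hand":0.045},{"dx":0,"dy":0,"dz":0,"rx":0,"ry":0,"rz":0,"hand":0.045}]'; python3 plan.py .6375 -.0535 .09
```

```text
clock: 10.77
position: [0.6368, -0.0538, 0.0972]
ee_rot: [-0.0, 0.618, 0.786, -0.0]
contact_force: [0.3, 0.5, -3.5]
width: 0.0594
gripper_force: 54.4
clock: 11.77
position: [0.6368, -0.0539, 0.0986]
ee_rot: [-0.001, -0.078, 0.997, 0.0]
contact_force: [0.3, -1.6, -3.1]
width: 0.0596
gripper_force: 54.4
clock: 12.27
position: [0.6368, -0.0538, 0.0993]
ee_rot: [-0.0, -0.376, 0.927, 0.0]
contact_force: [-0.7, -0.1, -2.9]
width: 0.0595
gripper_force: 54.4
pos [ 0.6368 -0.0538  0.0993] t 12.2667 q6 -2.535 q1 -0.193 yaw(x) -135.8 tilt [-0.001   0.0002]
tool delta mm [-0.7 -0.3  9.3] rows at 36mm: 1.0
```

```bash
python3 -m pendant '[{"dx":0,"dy":0,"dz":0,"rx":0,"ry":0,"rz":0,"hand":0.085},{"dx":0,"dy":0,"dz":0,"rx":0,"ry":0,"rz":0,"hand":0.085},{"dx":0,"dy":0,"dz":0,"rx":0,"ry":0,"rz":0,"hand":0.085},{"dx":0,"dy":0,"dz":0,"rx":0,"ry":0,"rz":7.1,"hand":0.085},{"dx":0,"dy":0,"dz":0,"rx":0,"ry":0,"rz":7.1,"hand":0.085},{"dx":0,"dy":0,"dz":0,"rx":0,"ry":0,"rz":7.1,"hand":0.085},{"dx":0,"dy":0,"dz":0,"rx":0,"ry":0,"rz":7.1,"hand":0.085},{"dx":0,"dy":0,"dz":0,"rx":0,"ry":0,"rz":7.1,"hand":0.085}]'
python3 -m pendant '[{"dx":0,"dy":0,"dz":0,"rx":0,"ry":0,"rz":7.1,"hand":0.085},{"dx":0,"dy":0,"dz":0,"rx":0,"ry":0,"rz":7.1,"hand":0.085},{"dx":0,"dy":0,"dz":0,"rx":0,"ry":0,"rz":7.1,"hand":0.085},{"dx":0,"dy":0,"dz":0,"rx":0,"ry":0,"rz":7.1,"hand":0.085},{"dx":0,"dy":0,"dz":0,"rx":0,"ry":0,"rz":7.1,"hand":0.085},{"dx":0,"dy":0,"dz":0,"rx":0,"ry":0,"rz":7.1,"hand":0.085},{"dx":0,"dy":0,"dz":0,"rx":0,"ry":0,"rz":7.1,"hand":0.085},{"dx":0,"dy":0,"dz":0,"rx":0,"ry":0,"rz":7.1,"hand":0.085},{"dx":0,"dy":0,"dz":0,"rx":0,"ry":0,"rz":7.1,"hand":0.085},{"dx":0,"dy":0,"dz":0,"rx":0,"ry":0,"rz":7.1,"hand":0.085},{"dx":0,"dy":0,"dz":0,"rx":0,"ry":0,"rz":7.1,"hand":0.085},{"dx":0,"dy":0,"dz":0,"rx":0,"ry":0,"rz":7.1,"hand":0.085}]'
python3 -m pendant '[{"dx":0,"dy":0,"dz":0,"rx":0,"ry":0,"rz":7.1,"hand":0.085},{"dx":0,"dy":0,"dz":0,"rx":0,"ry":0,"rz":7.1,"hand":0.085},{"dx":0,"dy":0,"dz":0,"rx":0,"ry":0,"rz":7.1,"hand":0.085},{"dx":0,"dy":0,"dz":0,"rx":0,"ry":0,"rz":7.1,"hand":0.085},{"dx":0,"dy":0,"dz":0,"rx":0,"ry":0,"rz":7.1,"hand":0.085},{"dx":0,"dy":0,"dz":0,"rx":0,"ry":0,"rz":7.1,"hand":0.085},{"dx":0,"dy":0,"dz":0,"rx":0,"ry":0,"rz":7.1,"hand":0.085},{"dx":0,"dy":0,"dz":0,"rx":0,"ry":0,"rz":7.1,"hand":0.085},{"dx":0,"dy":0,"dz":0,"rx":0,"ry":0,"rz":7.1,"hand":0.085},{"dx":0,"dy":0,"dz":0,"rx":0,"ry":0,"rz":7.1,"hand":0.085},{"dx":0,"dy":0,"dz":0,"rx":0,"ry":0,"rz":7.1,"hand":0.085},{"dx":0,"dy":0,"dz":0,"rx":0,"ry":0,"rz":7.1,"hand":0.085}]' >/dev/null
python3 -m pendant '[{"dx":0,"dy":0,"dz":0,"rx":0,"ry":0,"rz":7.1,"hand":0.085},{"dx":0,"dy":0,"dz":0,"rx":0,"ry":0,"rz":7.1,"hand":0.085},{"dx":0,"dy":0,"dz":0,"rx":0,"ry":0,"rz":7.1,"hand":0.085},{"dx":0,"dy":0,"dz":0,"rx":0,"ry":0,"rz":7.1,"hand":0.085},{"dx":0,"dy":0,"dz":0,"rx":0,"ry":0,"rz":7.1,"hand":0.085},{"dx":0,"dy":0,"dz":0,"rx":0,"ry":0,"rz":7.1,"hand":0.085},{"dx":0,"dy":0,"dz":0,"rx":0,"ry":0,"rz":7.1,"hand":0.085},{"dx":0,"dy":0,"dz":0,"rx":0,"ry":0,"rz":7.1,"hand":0.085},{"dx":0,"dy":0,"dz":0,"rx":0,"ry":0,"rz":7.1,"hand":0.085},{"dx":0,"dy":0,"dz":0,"rx":0,"ry":0,"rz":7.1,"hand":0.085},{"dx":0,"dy":0,"dz":0,"rx":0,"ry":0,"rz":7.1,"hand":0.085},{"dx":0,"dy":0,"dz":0,"rx":0,"ry":0,"rz":7.1,"hand":0.085}]' >/dev/null
python3 -m pendant '[{"dx":0,"dy":0,"dz":0,"rx":0,"ry":0,"rz":0,"hand":0.045},{"dx":0,"dy":0,"dz":0,"rx":0,"ry":0,"rz":0,"hand":0.045},{"dx":0,"dy":0,"dz":0,"rx":0,"ry":0,"rz":0,"hand":0.045},{"dx":0,"dy":0,"dz":0,"rx":0,"ry":0,"rz":0,"hand":0.045},{"dx":0,"dy":0,"dz":0,"rx":0,"ry":0,"rz":0,"hand":0.045}]' 50; python3 plan.py .6375 -.0535 .09
```

```text
clock: 12.93
position: [0.6376, -0.0539, 0.1002]
ee_rot: [0.001, -0.071, 0.997, -0.0]
contact_force: [0.1, -0.1, -0.4]
width: 0.0849
gripper_force: 0.0
clock: 13.93
position: [0.6376, -0.0539, 0.1003]
ee_rot: [0.001, 0.623, 0.782, 0.0]
contact_force: [0.7, 0.2, 0.2]
width: 0.085
gripper_force: 0.0
clock: 16.35
position: [0.6372, -0.0542, 0.1007]
ee_rot: [0.0, 0.834, -0.552, 0.0]
contact_force: [-1.5, 0.6, 4.9]
width: 0.0594
gripper_force: 53.4
pos [ 0.6372 -0.0542  0.1007] t 16.35 q6 2.546 q1 -0.193 yaw(x) -67.0 tilt [ 0.0005 -0.0007]
tool delta mm [-0.6 -0.6 10.7] rows at 36mm: 1.0
```

Second stroke.

```bash
python3 -m pendant '[{"dx":0,"dy":0,"dz":-0.00012,"rx":0,"ry":0,"rz":-7.1,"hand":0.045},{"dx":0,"dy":0,"dz":-0.00012,"rx":0,"ry":0,"rz":-7.1,"hand":0.045},{"dx":0,"dy":0,"dz":-0.00012,"rx":0,"ry":0,"rz":-7.1,"hand":0.045},{"dx":0,"dy":0,"dz":-0.00012,"rx":0,"ry":0,"rz":-7.1,"hand":0.045},{"dx":0,"dy":0,"dz":-0.00012,"rx":0,"ry":0,"rz":-7.1,"hand":0.045},{"dx":0,"dy":0,"dz":-0.00012,"rx":0,"ry":0,"rz":-7.1,"hand":0.045},{"dx":0,"dy":0,"dz":-0.00012,"rx":0,"ry":0,"rz":-7.1,"hand":0.045},{"dx":0,"dy":0,"dz":-0.00012,"rx":0,"ry":0,"rz":-7.1,"hand":0.045},{"dx":0,"dy":0,"dz":-0.00012,"rx":0,"ry":0,"rz":-7.1,"hand":0.045},{"dx":0,"dy":0,"dz":-0.00012,"rx":0,"ry":0,"rz":-7.1,"hand":0.045},{"dx":0,"dy":0,"dz":-0.00012,"rx":0,"ry":0,"rz":-7.1,"hand":0.045},{"dx":0,"dy":0,"dz":-0.00012,"rx":0,"ry":0,"rz":-7.1,"hand":0.045}]'
python3 -m pendant '[{"dx":0,"dy":0,"dz":-0.00012,"rx":0,"ry":0,"rz":-7.1,"hand":0.045},{"dx":0,"dy":0,"dz":-0.00012,"rx":0,"ry":0,"rz":-7.1,"hand":0.045},{"dx":0,"dy":0,"dz":-0.00012,"rx":0,"ry":0,"rz":-7.1,"hand":0.045},{"dx":0,"dy":0,"dz":-0.00012,"rx":0,"ry":0,"rz":-7.1,"hand":0.045},{"dx":0,"dy":0,"dz":-0.00012,"rx":0,"ry":0,"rz":-7.1,"hand":0.045},{"dx":0,"dy":0,"dz":-0.00012,"rx":0,"ry":0,"rz":-7.1,"hand":0.045},{"dx":0,"dy":0,"dz":-0.00012,"rx":0,"ry":0,"rz":-7.1,"hand":0.045},{"dx":0,"dy":0,"dz":-0.00012,"rx":0,"ry":0,"rz":-7.1,"hand":0.045},{"dx":0,"dy":0,"dz":-0.00012,"rx":0,"ry":0,"rz":-7.1,"hand":0.045},{"dx":0,"dy":0,"dz":-0.00012,"rx":0,"ry":0,"rz":-7.1,"hand":0.045},{"dx":0,"dy":0,"dz":-0.00012,"rx":0,"ry":0,"rz":-7.1,"hand":0.045},{"dx":0,"dy":0,"dz":-0.00012,"rx":0,"ry":0,"rz":-7.1,"hand":0.045}]' >/dev/null
python3 -m pendant '[{"dx":0,"dy":0,"dz":-0.00012,"rx":0,"ry":0,"rz":-7.1,"hand":0.045},{"dx":0,"dy":0,"dz":-0.00012,"rx":0,"ry":0,"rz":-7.1,"hand":0.045},{"dx":0,"dy":0,"dz":-0.00012,"rx":0,"ry":0,"rz":-7.1,"hand":0.045},{"dx":0,"dy":0,"dz":-0.00012,"rx":0,"ry":0,"rz":-7.1,"hand":0.045},{"dx":0,"dy":0,"dz":-0.00012,"rx":0,"ry":0,"rz":-7.1,"hand":0.045},{"dx":0,"dy":0,"dz":-0.00012,"rx":0,"ry":0,"rz":-7.1,"hand":0.045},{"dx":0,"dy":0,"dz":-0.00012,"rx":0,"ry":0,"rz":-7.1,"hand":0.045},{"dx":0,"dy":0,"dz":-0.00012,"rx":0,"ry":0,"rz":-7.1,"hand":0.045},{"dx":0,"dy":0,"dz":-0.00012,"rx":0,"ry":0,"rz":-7.1,"hand":0.045},{"dx":0,"dy":0,"dz":-0.00012,"rx":0,"ry":0,"rz":-7.1,"hand":0.045},{"dx":0,"dy":0,"dz":-0.00012,"rx":0,"ry":0,"rz":-7.1,"hand":0.045},{"dx":0,"dy":0,"dz":-0.00012,"rx":0,"ry":0,"rz":-7.1,"hand":0.045}]' 
python3 -m pendant '[{"dx":0,"dy":0,"dz":-0.00012,"rx":0,"ry":0,"rz":-7.1,"hand":0.045},{"dx":0,"dy":0,"dz":-0.00012,"rx":0,"ry":0,"rz":-7.1,"hand":0.045},{"dx":0,"dy":0,"dz":-0.00012,"rx":0,"ry":0,"rz":-7.1,"hand":0.045},{"dx":0,"dy":0,"dz":-0.00012,"rx":0,"ry":0,"rz":-7.1,"hand":0.045},{"dx":0,"dy":0,"dz":-0.00012,"rx":0,"ry":0,"rz":-7.1,"hand":0.045},{"dx":0,"dy":0,"dz":0,"rx":0,"ry":0,"rz":0,"hand":0.045},{"dx":0,"dy":0,"dz":0,"rx":0,"ry":0,"rz":0,"hand":0.085},{"dx":0,"dy":0,"dz":0,"rx":0,"ry":0,"rz":0,"hand":0.085},{"dx":0,"dy":0,"dz":0,"rx":0,"ry":0,"rz":0,"hand":0.085}]'; python3 plan.py .6375 -.0535 .09
```

```text
clock: 17.35
position: [0.6379, -0.0545, 0.1021]
ee_rot: [0.001, 0.987, 0.161, 0.001]
contact_force: [-0.9, -1.5, 4.6]
width: 0.0593
gripper_force: 53.4
clock: 19.35
position: [0.6383, -0.053, 0.1048]
ee_rot: [0.001, -0.078, 0.997, 0.001]
contact_force: [0.4, 2.2, 3.8]
width: 0.0595
gripper_force: 53.3
clock: 20.1
position: [0.637, -0.054, 0.1041]
ee_rot: [-0.0, -0.374, 0.927, 0.0]
contact_force: [-0.2, -0.6, -1.0]
width: 0.0849
gripper_force: 0.0
pos [ 0.637  -0.054   0.1041] t 20.1 q6 -2.531 q1 -0.193 yaw(x) -136.0 tilt [-0.0006 -0.0001]
tool delta mm [-0.7  0.  14.1] rows at 36mm: 1.0
```

```bash
python3 -m pendant '[{"dx":0,"dy":0,"dz":0,"rx":0,"ry":0,"rz":7.1,"hand":0.085},{"dx":0,"dy":0,"dz":0,"rx":0,"ry":0,"rz":7.1,"hand":0.085},{"dx":0,"dy":0,"dz":0,"rx":0,"ry":0,"rz":7.1,"hand":0.085},{"dx":0,"dy":0,"dz":0,"rx":0,"ry":0,"rz":7.1,"hand":0.085},{"dx":0,"dy":0,"dz":0,"rx":0,"ry":0,"rz":7.1,"hand":0.085},{"dx":0,"dy":0,"dz":0,"rx":0,"ry":0,"rz":7.1,"hand":0.085},{"dx":0,"dy":0,"dz":0,"rx":0,"ry":0,"rz":7.1,"hand":0.085},{"dx":0,"dy":0,"dz":0,"rx":0,"ry":0,"rz":7.1,"hand":0.085},{"dx":0,"dy":0,"dz":0,"rx":0,"ry":0,"rz":7.1,"hand":0.085},{"dx":0,"dy":0,"dz":0,"rx":0,"ry":0,"rz":7.1,"hand":0.085},{"dx":0,"dy":0,"dz":0,"rx":0,"ry":0,"rz":7.1,"hand":0.085},{"dx":0,"dy":0,"dz":0,"rx":0,"ry":0,"rz":7.1,"hand":0.085}]'
python3 -m pendant '[{"dx":0,"dy":0,"dz":0,"rx":0,"ry":0,"rz":7.1,"hand":0.085},{"dx":0,"dy":0,"dz":0,"rx":0,"ry":0,"rz":7.1,"hand":0.085},{"dx":0,"dy":0,"dz":0,"rx":0,"ry":0,"rz":7.1,"hand":0.085},{"dx":0,"dy":0,"dz":0,"rx":0,"ry":0,"rz":7.1,"hand":0.085},{"dx":0,"dy":0,"dz":0,"rx":0,"ry":0,"rz":7.1,"hand":0.085},{"dx":0,"dy":0,"dz":0,"rx":0,"ry":0,"rz":7.1,"hand":0.085},{"dx":0,"dy":0,"dz":0,"rx":0,"ry":0,"rz":7.1,"hand":0.085},{"dx":0,"dy":0,"dz":0,"rx":0,"ry":0,"rz":7.1,"hand":0.085},{"dx":0,"dy":0,"dz":0,"rx":0,"ry":0,"rz":7.1,"hand":0.085},{"dx":0,"dy":0,"dz":0,"rx":0,"ry":0,"rz":7.1,"hand":0.085},{"dx":0,"dy":0,"dz":0,"rx":0,"ry":0,"rz":7.1,"hand":0.085},{"dx":0,"dy":0,"dz":0,"rx":0,"ry":0,"rz":7.1,"hand":0.085}]' >/dev/null
python3 -m pendant '[{"dx":0,"dy":0,"dz":0,"rx":0,"ry":0,"rz":7.1,"hand":0.085},{"dx":0,"dy":0,"dz":0,"rx":0,"ry":0,"rz":7.1,"hand":0.085},{"dx":0,"dy":0,"dz":0,"rx":0,"ry":0,"rz":7.1,"hand":0.085},{"dx":0,"dy":0,"dz":0,"rx":0,"ry":0,"rz":7.1,"hand":0.085},{"dx":0,"dy":0,"dz":0,"rx":0,"ry":0,"rz":7.1,"hand":0.085},{"dx":0,"dy":0,"dz":0,"rx":0,"ry":0,"rz":7.1,"hand":0.085},{"dx":0,"dy":0,"dz":0,"rx":0,"ry":0,"rz":7.1,"hand":0.085},{"dx":0,"dy":0,"dz":0,"rx":0,"ry":0,"rz":7.1,"hand":0.085},{"dx":0,"dy":0,"dz":0,"rx":0,"ry":0,"rz":7.1,"hand":0.085},{"dx":0,"dy":0,"dz":0,"rx":0,"ry":0,"rz":7.1,"hand":0.085},{"dx":0,"dy":0,"dz":0,"rx":0,"ry":0,"rz":7.1,"hand":0.085},{"dx":0,"dy":0,"dz":0,"rx":0,"ry":0,"rz":7.1,"hand":0.085}]' >/dev/null
python3 -m pendant '[{"dx":0,"dy":0,"dz":0,"rx":0,"ry":0,"rz":7.1,"hand":0.085},{"dx":0,"dy":0,"dz":0,"rx":0,"ry":0,"rz":7.1,"hand":0.085},{"dx":0,"dy":0,"dz":0,"rx":0,"ry":0,"rz":7.1,"hand":0.085},{"dx":0,"dy":0,"dz":0,"rx":0,"ry":0,"rz":7.1,"hand":0.085},{"dx":0,"dy":0,"dz":0,"rx":0,"ry":0,"rz":7.1,"hand":0.085},{"dx":0,"dy":0,"dz":0,"rx":0,"ry":0,"rz":0,"hand":0.045},{"dx":0,"dy":0,"dz":0,"rx":0,"ry":0,"rz":0,"hand":0.045},{"dx":0,"dy":0,"dz":0,"rx":0,"ry":0,"rz":0,"hand":0.045},{"dx":0,"dy":0,"dz":0,"rx":0,"ry":0,"rz":0,"hand":0.045},{"dx":0,"dy":0,"dz":0,"rx":0,"ry":0,"rz":0,"hand":0.045}]' 50; python3 plan.py .6375 -.0535 .09
```

```text
clock: 21.1
position: [0.6371, -0.054, 0.1041]
ee_rot: [-0.0, 0.355, 0.935, -0.0]
contact_force: [-0.4, -1.4, -0.2]
width: 0.0851
gripper_force: 0.0
clock: 23.93
position: [0.638, -0.0539, 0.1051]
ee_rot: [-0.0, 0.834, -0.552, 0.001]
contact_force: [1.7, -0.6, 2.4]
width: 0.0593
gripper_force: 53.8
pos [ 0.638  -0.0539  0.1051] t 23.9333 q6 2.547 q1 -0.193 yaw(x) -67.0 tilt [ 0.0017 -0.0002]
tool delta mm [-0.6  0.3 15.1] rows at 36mm: 1.0
```

```bash
python3 -m pendant '[{"dx":0,"dy":0,"dz":-0.00012,"rx":0,"ry":0,"rz":-7.1,"hand":0.045},{"dx":0,"dy":0,"dz":-0.00012,"rx":0,"ry":0,"rz":-7.1,"hand":0.045},{"dx":0,"dy":0,"dz":-0.00012,"rx":0,"ry":0,"rz":-7.1,"hand":0.045},{"dx":0,"dy":0,"dz":-0.00012,"rx":0,"ry":0,"rz":-7.1,"hand":0.045},{"dx":0,"dy":0,"dz":-0.00012,"rx":0,"ry":0,"rz":-7.1,"hand":0.045},{"dx":0,"dy":0,"dz":-0.00012,"rx":0,"ry":0,"rz":-7.1,"hand":0.045},{"dx":0,"dy":0,"dz":-0.00012,"rx":0,"ry":0,"rz":-7.1,"hand":0.045},{"dx":0,"dy":0,"dz":-0.00012,"rx":0,"ry":0,"rz":-7.1,"hand":0.045},{"dx":0,"dy":0,"dz":-0.00012,"rx":0,"ry":0,"rz":-7.1,"hand":0.045},{"dx":0,"dy":0,"dz":-0.00012,"rx":0,"ry":0,"rz":-7.1,"hand":0.045},{"dx":0,"dy":0,"dz":-0.00012,"rx":0,"ry":0,"rz":-7.1,"hand":0.045},{"dx":0,"dy":0,"dz":-0.00012,"rx":0,"ry":0,"rz":-7.1,"hand":0.045}]' >/dev/null
python3 -m pendant '[{"dx":0,"dy":0,"dz":-0.00012,"rx":0,"ry":0,"rz":-7.1,"hand":0.045},{"dx":0,"dy":0,"dz":-0.00012,"rx":0,"ry":0,"rz":-7.1,"hand":0.045},{"dx":0,"dy":0,"dz":-0.00012,"rx":0,"ry":0,"rz":-7.1,"hand":0.045},{"dx":0,"dy":0,"dz":-0.00012,"rx":0,"ry":0,"rz":-7.1,"hand":0.045},{"dx":0,"dy":0,"dz":-0.00012,"rx":0,"ry":0,"rz":-7.1,"hand":0.045},{"dx":0,"dy":0,"dz":-0.00012,"rx":0,"ry":0,"rz":-7.1,"hand":0.045},{"dx":0,"dy":0,"dz":-0.00012,"rx":0,"ry":0,"rz":-7.1,"hand":0.045},{"dx":0,"dy":0,"dz":-0.00012,"rx":0,"ry":0,"rz":-7.1,"hand":0.045},{"dx":0,"dy":0,"dz":-0.00012,"rx":0,"ry":0,"rz":-7.1,"hand":0.045},{"dx":0,"dy":0,"dz":-0.00012,"rx":0,"ry":0,"rz":-7.1,"hand":0.045},{"dx":0,"dy":0,"dz":-0.00012,"rx":0,"ry":0,"rz":-7.1,"hand":0.045},{"dx":0,"dy":0,"dz":-0.00012,"rx":0,"ry":0,"rz":-7.1,"hand":0.045}]' >/dev/null
python3 -m pendant '[{"dx":0,"dy":0,"dz":-0.00012,"rx":0,"ry":0,"rz":-7.1,"hand":0.045},{"dx":0,"dy":0,"dz":-0.00012,"rx":0,"ry":0,"rz":-7.1,"hand":0.045},{"dx":0,"dy":0,"dz":-0.00012,"rx":0,"ry":0,"rz":-7.1,"hand":0.045},{"dx":0,"dy":0,"dz":-0.00012,"rx":0,"ry":0,"rz":-7.1,"hand":0.045},{"dx":0,"dy":0,"dz":-0.00012,"rx":0,"ry":0,"rz":-7.1,"hand":0.045},{"dx":0,"dy":0,"dz":-0.00012,"rx":0,"ry":0,"rz":-7.1,"hand":0.045},{"dx":0,"dy":0,"dz":-0.00012,"rx":0,"ry":0,"rz":-7.1,"hand":0.045},{"dx":0,"dy":0,"dz":-0.00012,"rx":0,"ry":0,"rz":-7.1,"hand":0.045},{"dx":0,"dy":0,"dz":-0.00012,"rx":0,"ry":0,"rz":-7.1,"hand":0.045},{"dx":0,"dy":0,"dz":-0.00012,"rx":0,"ry":0,"rz":-7.1,"hand":0.045},{"dx":0,"dy":0,"dz":-0.00012,"rx":0,"ry":0,"rz":-7.1,"hand":0.045},{"dx":0,"dy":0,"dz":-0.00012,"rx":0,"ry":0,"rz":-7.1,"hand":0.045}]'
python3 -m pendant '[{"dx":0,"dy":0,"dz":-0.00012,"rx":0,"ry":0,"rz":-7.1,"hand":0.045},{"dx":0,"dy":0,"dz":-0.00012,"rx":0,"ry":0,"rz":-7.1,"hand":0.045},{"dx":0,"dy":0,"dz":-0.00012,"rx":0,"ry":0,"rz":-7.1,"hand":0.045},{"dx":0,"dy":0,"dz":-0.00012,"rx":0,"ry":0,"rz":-7.1,"hand":0.045},{"dx":0,"dy":0,"dz":-0.00012,"rx":0,"ry":0,"rz":-7.1,"hand":0.045},{"dx":0,"dy":0,"dz":-0.00012,"rx":0,"ry":0,"rz":-7.1,"hand":0.045},{"dx":0,"dy":0,"dz":0,"rx":0,"ry":0,"rz":0,"hand":0.045}]'
python3 -m pendant '[{"dx":0,"dy":0,"dz":-0.0015,"rx":0,"ry":0,"rz":0,"hand":0.045},{"dx":0,"dy":0,"dz":-0.0015,"rx":0,"ry":0,"rz":0,"hand":0.045},{"dx":0,"dy":0,"dz":0,"rx":0,"ry":0,"rz":0,"hand":0.045}]'
python3 plan.py .6375 -.0535 .09
```

```text
clock: 26.93
position: [0.6374, -0.054, 0.1093]
ee_rot: [0.0, -0.078, 0.997, -0.0]
contact_force: [0.2, 0.4, 2.9]
width: 0.0594
gripper_force: 54.1
clock: 27.52
position: [0.6373, -0.054, 0.11]
ee_rot: [0.0, -0.433, 0.901, -0.0]
contact_force: [-0.5, 0.0, 3.5]
width: 0.0592
gripper_force: 54.1
clock: 27.77
position: [0.6363, -0.0537, 0.1117]
ee_rot: [-0.001, -0.431, 0.902, 0.001]
contact_force: [-0.9, 0.7, -3.4]
width: 0.0597
gripper_force: 54.7
pos [ 0.6363 -0.0537  0.1117] t 27.7667 q6 -2.655 q1 -0.193 yaw(x) -128.9 tilt [-0.0023  0.0004]
tool delta mm [-0.9 -0.8 21.7] rows at 36mm: 1.0
```

```bash
python3 -m pendant '[{"dx":0,"dy":0,"dz":-0.001,"rx":0,"ry":0,"rz":0,"hand":0.045},{"dx":0,"dy":0,"dz":-0.001,"rx":0,"ry":0,"rz":0,"hand":0.045},{"dx":0,"dy":0,"dz":0,"rx":0,"ry":0,"rz":0,"hand":0.045},{"dx":0,"dy":0,"dz":0,"rx":0,"ry":0,"rz":0,"hand":0.045}]'
python3 plan.py .6375 -.0535 .09
```

```text
clock: 28.1
position: [0.637, -0.0538, 0.1145]
ee_rot: [-0.0, -0.432, 0.902, 0.0]
contact_force: [0.5, 0.2, -4.7]
width: 0.0594
gripper_force: 54.7
pos [ 0.637  -0.0538  0.1145] t 28.1 q6 -2.657 q1 -0.193 yaw(x) -128.9 tilt [-0.0004  0.0002]
tool delta mm [-0.5 -0.2 24.5] rows at 36mm: 1.0
```

```bash
python3 -m pendant '[{"dx":0,"dy":0,"dz":-0.003,"rx":0,"ry":0,"rz":0,"hand":0.045},{"dx":0,"dy":0,"dz":-0.003,"rx":0,"ry":0,"rz":0,"hand":0.045},{"dx":0,"dy":0,"dz":0,"rx":0,"ry":0,"rz":0,"hand":0.045}]'
python3 plan.py .6375 -.0535 .2
```

```text
clock: 28.35
position: [0.6378, -0.0539, 0.1216]
ee_rot: [0.001, -0.432, 0.902, -0.0]
contact_force: [0.1, -0.1, -3.1]
width: 0.0594
gripper_force: 54.6
pos [ 0.6378 -0.0539  0.1216] t 28.35 q6 -2.657 q1 -0.193 yaw(x) -128.8 tilt [ 0.0016 -0.0002]
tool delta mm [ -0.2   0.4 -78.4] rows at 36mm: 3.0
```

```bash
python3 -m pendant '[{"dx":0,"dy":0,"dz":-0.020,"rx":0,"ry":0,"rz":0,"hand":0.045},{"dx":0,"dy":0,"dz":-0.020,"rx":0,"ry":0,"rz":0,"hand":0.045},{"dx":0,"dy":0,"dz":-0.020,"rx":0,"ry":0,"rz":0,"hand":0.045},{"dx":0,"dy":0,"dz":-0.015,"rx":0,"ry":0,"rz":7.1,"hand":0.045},{"dx":0,"dy":0,"dz":0,"rx":0,"ry":0,"rz":7.1,"hand":0.045},{"dx":0,"dy":0,"dz":0,"rx":0,"ry":0,"rz":7.1,"hand":0.045},{"dx":0,"dy":0,"dz":0,"rx":0,"ry":0,"rz":7.1,"hand":0.045},{"dx":0,"dy":0,"dz":0,"rx":0,"ry":0,"rz":7.1,"hand":0.045},{"dx":0,"dy":0,"dz":0,"rx":0,"ry":0,"rz":7.1,"hand":0.045},{"dx":0,"dy":0,"dz":0,"rx":0,"ry":0,"rz":7.1,"hand":0.045},{"dx":0,"dy":0,"dz":0,"rx":0,"ry":0,"rz":7.1,"hand":0.045},{"dx":0,"dy":0,"dz":0,"rx":0,"ry":0,"rz":7.1,"hand":0.045}]'
python3 -m pendant '[{"dx":0,"dy":0,"dz":0,"rx":0,"ry":0,"rz":7.1,"hand":0.045},{"dx":0,"dy":0,"dz":0,"rx":0,"ry":0,"rz":7.1,"hand":0.045},{"dx":0,"dy":0,"dz":0,"rx":0,"ry":0,"rz":7.1,"hand":0.045},{"dx":0,"dy":0,"dz":0,"rx":0,"ry":0,"rz":7.1,"hand":0.045},{"dx":0,"dy":0,"dz":0,"rx":0,"ry":0,"rz":7.1,"hand":0.045},{"dx":0,"dy":0,"dz":0,"rx":0,"ry":0,"rz":7.1,"hand":0.045},{"dx":0,"dy":0,"dz":0,"rx":0,"ry":0,"rz":7.1,"hand":0.045},{"dx":0,"dy":0,"dz":0,"rx":0,"ry":0,"rz":7.1,"hand":0.045},{"dx":0,"dy":0,"dz":0,"rx":0,"ry":0,"rz":7.1,"hand":0.045},{"dx":0,"dy":0,"dz":0,"rx":0,"ry":0,"rz":7.1,"hand":0.045},{"dx":0,"dy":0,"dz":0,"rx":0,"ry":0,"rz":0,"hand":0.045}]'
python3 -c "
import numpy as np
c=np.array([.541,.285]);a=np.radians(6)
for x,y in[(0,.06),(-.035,-.03),(.035,-.03),(-.035,-.085),(.035,-.085)]: print((c+[x*np.cos(a)-y*np.sin(a),x*np.sin(a)+y*np.cos(a)]).round(4))"
python3 plan.py .535 .345 .18
```

```text
clock: 29.35
position: [0.6372, -0.0538, 0.1958]
ee_rot: [0.0, 0.114, 0.993, 0.0]
contact_force: [0.3, 0.1, -3.6]
width: 0.059
gripper_force: 55.8
clock: 30.27
position: [0.6372, -0.0538, 0.1958]
ee_rot: [0.0, 0.668, 0.744, 0.0]
contact_force: [0.3, 0.2, -3.9]
width: 0.0592
gripper_force: 55.8
[0.5347 0.3447]
[0.5093 0.2515]
[0.5789 0.2588]
[0.5151 0.1968]
[0.5847 0.2041]
pos [ 0.6372 -0.0538  0.1958] t 30.2667 q6 -0.3 q1 -0.193 yaw(x) 96.1 tilt [0.0002 0.0001]
tool delta mm [407.5 -58.9  15.8] rows at 36mm: 12.0
```

```bash
python3 -m pendant '[{"dx":0.034,"dy":-0.0049,"dz":0,"rx":0,"ry":0,"rz":0,"hand":0.045},{"dx":0.034,"dy":-0.0049,"dz":0,"rx":0,"ry":0,"rz":0,"hand":0.045},{"dx":0.034,"dy":-0.0049,"dz":0,"rx":0,"ry":0,"rz":0,"hand":0.045},{"dx":0.034,"dy":-0.0049,"dz":0,"rx":0,"ry":0,"rz":0,"hand":0.045},{"dx":0.034,"dy":-0.0049,"dz":0,"rx":0,"ry":0,"rz":0,"hand":0.045},{"dx":0.034,"dy":-0.0049,"dz":0,"rx":0,"ry":0,"rz":0,"hand":0.045},{"dx":0.034,"dy":-0.0049,"dz":0,"rx":0,"ry":0,"rz":0,"hand":0.045},{"dx":0.034,"dy":-0.0049,"dz":0,"rx":0,"ry":0,"rz":0,"hand":0.045},{"dx":0.034,"dy":-0.0049,"dz":0,"rx":0,"ry":0,"rz":0,"hand":0.045},{"dx":0.034,"dy":-0.0049,"dz":0,"rx":0,"ry":0,"rz":0,"hand":0.045},{"dx":0.034,"dy":-0.0049,"dz":0.02,"rx":0,"ry":0,"rz":0,"hand":0.045},{"dx":0.034,"dy":-0.0049,"dz":0.02,"rx":0,"ry":0,"rz":0,"hand":0.045}]'
python3 -m pendant '[{"dx":0,"dy":0,"dz":0.03,"rx":0,"ry":0,"rz":0,"hand":0.045},{"dx":0,"dy":0,"dz":0.03,"rx":0,"ry":0,"rz":0,"hand":0.045},{"dx":0,"dy":0,"dz":0.03,"rx":0,"ry":0,"rz":0,"hand":0.045},{"dx":0,"dy":0,"dz":0.03,"rx":0,"ry":0,"rz":0,"hand":0.045},{"dx":0,"dy":0,"dz":0.03,"rx":0,"ry":0,"rz":0,"hand":0.045},{"dx":0,"dy":0,"dz":0,"rx":0,"ry":0,"rz":0,"hand":0.045},{"dx":0,"dy":0,"dz":0,"rx":0,"ry":0,"rz":0,"hand":0.045}]'
python3 plan.py .535 .345 -.0127
```

```text
clock: 31.27
position: [0.5349, 0.3476, 0.1572]
ee_rot: [0.001, 0.666, 0.746, 0.002]
contact_force: [-0.4, 0.3, -4.0]
width: 0.0591
gripper_force: 56.0
clock: 31.85
position: [0.533, 0.3447, 0.0044]
ee_rot: [-0.001, 0.667, 0.745, -0.002]
contact_force: [-0.3, 0.2, -4.2]
width: 0.0593
gripper_force: 56.5
pos [0.533  0.3447 0.0044] t 31.85 q6 0.353 q1 0.465 yaw(x) 96.4 tilt [-0.0037 -0.0018]
tool delta mm [ 0.1  2.1 17.1] rows at 36mm: 1.0
```

Now lower gently onto the tray floor.

```bash
python3 -m pendant '[{"dx":0,"dy":0,"dz":0.006,"rx":0,"ry":0,"rz":0,"hand":0.045},{"dx":0,"dy":0,"dz":0.006,"rx":0,"ry":0,"rz":0,"hand":0.045},{"dx":0,"dy":0,"dz":0.002,"rx":0,"ry":0,"rz":0,"hand":0.045},{"dx":0,"dy":0,"dz":0.002,"rx":0,"ry":0,"rz":0,"hand":0.045},{"dx":0,"dy":0,"dz":0,"rx":0,"ry":0,"rz":0,"hand":0.045}]'
python3 -m pendant '[{"dx":0,"dy":0,"dz":0.001,"rx":0,"ry":0,"rz":0,"hand":0.045},{"dx":0,"dy":0,"dz":0.001,"rx":0,"ry":0,"rz":0,"hand":0.045}]'
```

```text
clock: 32.27
position: [0.5345, 0.3454, -0.0099]
ee_rot: [0.0, 0.667, 0.745, 0.0]
contact_force: [-0.2, -0.2, -3.7]
width: 0.0593
gripper_force: 56.6
clock: 32.43
position: [0.5346, 0.3455, -0.0119]
ee_rot: [0.0, 0.667, 0.745, 0.001]
contact_force: [-0.1, -0.2, -3.1]
width: 0.0593
gripper_force: 56.7
```

```bash
python3 -m pendant '[{"dx":0,"dy":0,"dz":0.001,"rx":0,"ry":0,"rz":0,"hand":0.045},{"dx":0,"dy":0,"dz":0.0005,"rx":0,"ry":0,"rz":0,"hand":0.045},{"dx":0,"dy":0,"dz":0,"rx":0,"ry":0,"rz":0,"hand":0.045}]'
```

```text
clock: 32.68
position: [0.5347, 0.3456, -0.012]
ee_rot: [0.0, 0.667, 0.745, 0.001]
contact_force: [-1.8, -1.0, 6.0]
width: 0.0595
gripper_force: 57.8
```

```bash
python3 -m pendant '[{"dx":0,"dy":0,"dz":0,"rx":0,"ry":0,"rz":0,"hand":0.078},{"dx":0,"dy":0,"dz":0,"rx":0,"ry":0,"rz":0,"hand":0.078},{"dx":0,"dy":0,"dz":0,"rx":0,"ry":0,"rz":0,"hand":0.078},{"dx":0,"dy":0,"dz":-0.015,"rx":0,"ry":0,"rz":0,"hand":0.078},{"dx":0,"dy":0,"dz":-0.03,"rx":0,"ry":0,"rz":0,"hand":0.078},{"dx":0,"dy":0,"dz":-0.04,"rx":0,"ry":0,"rz":0,"hand":0.078},{"dx":0,"dy":0,"dz":-0.04,"rx":0,"ry":0,"rz":0,"hand":0.0},{"dx":0,"dy":0,"dz":0,"rx":0,"ry":0,"rz":0,"hand":0.0},{"dx":0,"dy":0,"dz":0,"rx":0,"ry":0,"rz":0,"hand":0.0}]' 40; python3 plan.py .492 -.035 .112; python3 - <<'E'
from h import *
save('side','s7');save('scene','c7')
a=cv2.imread('pics/s7.png')[150:350,160:440];b=cv2.imread('pics/c7.png')[150:380,190:410]
cv2.imwrite('pics/z7.png',np.hstack([cv2.resize(a,(420,300)),cv2.resize(b,(380,300))]))
E
```

```text
clock: 33.43
position: [0.5365, 0.3464, 0.1146]
ee_rot: [0.001, 0.667, 0.745, 0.003]
contact_force: [-1.1, -0.5, -0.1]
width: 0.0429
gripper_force: 0.0
pos [0.5365 0.3464 0.1146] t 33.4333 q6 0.355 q1 0.464 yaw(x) 96.3 tilt [0.0067 0.0034]
tool delta mm [-374.3  -85.9    1. ] rows at 36mm: 11.0
```

View pics/z7.png

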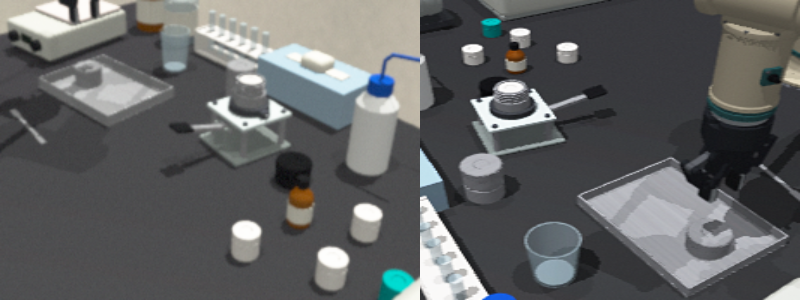

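The cap stands in the tray near its far end, and the shell mouth is open. Next is the lever.

```bash
python3 -m pendant '[{"dx":-0.034,"dy":-0.0078,"dz":0,"rx":0,"ry":0,"rz":0,"hand":0.0},{"dx":-0.034,"dy":-0.0078,"dz":0,"rx":0,"ry":0,"rz":0,"hand":0.0},{"dx":-0.034,"dy":-0.0078,"dz":0,"rx":0,"ry":0,"rz":0,"hand":0.0},{"dx":-0.034,"dy":-0.0078,"dz":0,"rx":0,"ry":0,"rz":0,"hand":0.0},{"dx":-0.034,"dy":-0.0078,"dz":0,"rx":0,"ry":0,"rz":0,"hand":0.0},{"dx":-0.034,"dy":-0.0078,"dz":0,"rx":0,"ry":0,"rz":0,"hand":0.0},{"dx":-0.034,"dy":-0.0078,"dz":0,"rx":0,"ry":0,"rz":0,"hand":0.0},{"dx":-0.034,"dy":-0.0078,"dz":0,"rx":0,"ry":0,"rz":0,"hand":0.0},{"dx":-0.034,"dy":-0.0078,"dz":0,"rx":0,"ry":0,"rz":0,"hand":0.0},{"dx":-0.034,"dy":-0.0078,"dz":0,"rx":0,"ry":0,"rz":0,"hand":0.0},{"dx":-0.034,"dy":-0.0078,"dz":0,"rx":0,"ry":0,"rz":0,"hand":0.0}]'
python3 -m pendant '[{"dx":0,"dy":0,"dz":0.02,"rx":0,"ry":0,"rz":0,"hand":0.0},{"dx":0,"dy":0,"dz":0.02,"rx":0,"ry":0,"rz":0,"hand":0.0},{"dx":0,"dy":0,"dz":0.01,"rx":0,"ry":0,"rz":0,"hand":0.0},{"dx":0,"dy":0,"dz":0,"rx":0,"ry":0,"rz":0,"hand":0.0},{"dx":0,"dy":0,"dz":0,"rx":0,"ry":0,"rz":0,"hand":0.0}]'
python3 plan.py .492 -.035 .004; python3 - <<'E'
from h import *
s=manip.get_state();save('wrist','w8');np.savez('w8.npz',p=s['position'],q=s['ee_rot'])
E
```

```text
clock: 34.45
position: [0.4878, -0.037, 0.1093]
ee_rot: [-0.002, 0.667, 0.745, -0.001]
contact_force: [0.8, -0.1, -0.4]
width: 0.0
gripper_force: 0.0
clock: 34.87
position: [0.4882, -0.0356, 0.0595]
ee_rot: [-0.002, 0.668, 0.745, -0.001]
contact_force: [0.3, 0.0, 0.2]
width: 0.0002
gripper_force: 0.0
pos [ 0.4882 -0.0356  0.0595] t 34.8667 q6 -0.324 q1 -0.215 yaw(x) 96.2 tilt [-0.0042  0.001 ]
tool delta mm [ 0.1  4.  55.5] rows at 36mm: 2.0
```

View pics/w8.png

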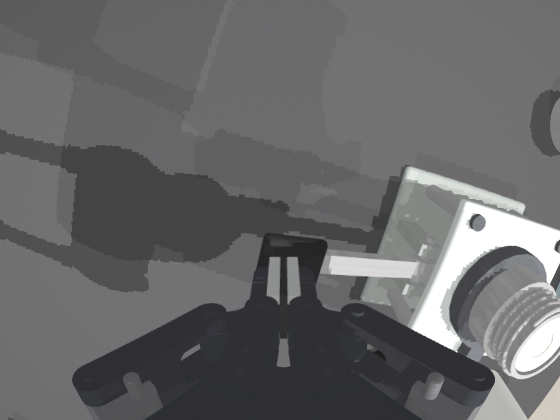

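The shut fingers are over the pad, which is centred about 4 mm towards the stand, so I'll shift and press.

```bash
python3 -m pendant '[{"dx":0,"dy":0.004,"dz":0.004,"rx":0,"ry":0,"rz":0,"hand":0.0},{"dx":0,"dy":0,"dz":0.003,"rx":0,"ry":0,"rz":0,"hand":0.0},{"dx":0,"dy":0,"dz":0.003,"rx":0,"ry":0,"rz":0,"hand":0.0},{"dx":0,"dy":0,"dz":0.003,"rx":0,"ry":0,"rz":0,"hand":0.0},{"dx":0,"dy":0,"dz":0.003,"rx":0,"ry":0,"rz":0,"hand":0.0}]'
python3 -m pendant '[{"dx":0,"dy":0,"dz":0.003,"rx":0,"ry":0,"rz":0,"hand":0.0},{"dx":0,"dy":0,"dz":0.003,"rx":0,"ry":0,"rz":0,"hand":0.0},{"dx":0,"dy":0,"dz":0.003,"rx":0,"ry":0,"rz":0,"hand":0.0},{"dx":0,"dy":0,"dz":0.003,"rx":0,"ry":0,"rz":0,"hand":0.0},{"dx":0,"dy":0,"dz":0.003,"rx":0,"ry":0,"rz":0,"hand":0.0},{"dx":0,"dy":0,"dz":0.003,"rx":0,"ry":0,"rz":0,"hand":0.0}]'
```

```text
clock: 35.33
position: [0.4935, -0.0352, 0.0451]
ee_rot: [-0.0, 0.667, 0.745, -0.0]
contact_force: [-0.5, 0.7, 5.2]
width: 0.0001
gripper_force: 2.5
clock: 35.83
position: [0.4902, -0.0347, 0.0271]
ee_rot: [-0.003, 0.667, 0.745, -0.002]
contact_force: [-7.1, 0.4, 10.3]
width: 0.0002
gripper_force: 4.7
```

```bash
python3 -m pendant '[{"dx":0,"dy":0,"dz":0.003,"rx":0,"ry":0,"rz":0,"hand":0.0},{"dx":0,"dy":0,"dz":0.003,"rx":0,"ry":0,"rz":0,"hand":0.0},{"dx":0,"dy":0,"dz":0.003,"rx":0,"ry":0,"rz":0,"hand":0.0},{"dx":0,"dy":0,"dz":0.003,"rx":0,"ry":0,"rz":0,"hand":0.0},{"dx":0,"dy":0,"dz":0.003,"rx":0,"ry":0,"rz":0,"hand":0.0},{"dx":0,"dy":0,"dz":0.003,"rx":0,"ry":0,"rz":0,"hand":0.0}]'
python3 -m pendant '[{"dx":0,"dy":0,"dz":0.002,"rx":0,"ry":0,"rz":0,"hand":0.0},{"dx":0,"dy":0,"dz":0.002,"rx":0,"ry":0,"rz":0,"hand":0.0},{"dx":0,"dy":0,"dz":0,"rx":0,"ry":0,"rz":0,"hand":0.0}]'
```

```text
clock: 36.33
position: [0.4905, -0.0347, 0.0093]
ee_rot: [-0.002, 0.667, 0.745, -0.001]
contact_force: [-6.3, 1.2, 11.0]
width: 0.0001
gripper_force: 5.6
clock: 36.58
position: [0.491, -0.0348, 0.0052]
ee_rot: [-0.002, 0.667, 0.745, -0.001]
contact_force: [-6.1, 0.3, 7.4]
width: -0.0002
gripper_force: 4.7
```

```bash
python3 -m pendant '[{"dx":0,"dy":0,"dz":0.0015,"rx":0,"ry":0,"rz":0,"hand":0.0},{"dx":0,"dy":0,"dz":0.0015,"rx":0,"ry":0,"rz":0,"hand":0.0},{"dx":0,"dy":0,"dz":0,"rx":0,"ry":0,"rz":0,"hand":0.0}]'; python3 -m pendant '[{"dx":0,"dy":0,"dz":0.001,"rx":0,"ry":0,"rz":0,"hand":0.0},{"dx":0,"dy":0,"dz":0.001,"rx":0,"ry":0,"rz":0,"hand":0.0}]'
```

```text
clock: 36.83
position: [0.4914, -0.0349, 0.0031]
ee_rot: [-0.002, 0.667, 0.745, -0.001]
contact_force: [-7.6, 1.3, 15.5]
width: -0.0001
gripper_force: 8.5
clock: 37.0
position: [0.4917, -0.0349, 0.0022]
ee_rot: [-0.001, 0.667, 0.745, -0.001]
contact_force: [-9.7, 1.4, 29.6]
width: -0.0002
gripper_force: 15.8
```

```bash
python3 -m pendant '[{"dx":0,"dy":0,"dz":-0.01,"rx":0,"ry":0,"rz":0,"hand":0.0},{"dx":0,"dy":0,"dz":-0.01,"rx":0,"ry":0,"rz":0,"hand":0.0},{"dx":0,"dy":0,"dz":-0.015,"rx":0,"ry":0,"rz":0,"hand":0.0},{"dx":0,"dy":0,"dz":-0.02,"rx":0,"ry":0,"rz":0,"hand":0.0},{"dx":0,"dy":0,"dz":-0.025,"rx":0,"ry":0,"rz":0,"hand":0.07},{"dx":0,"dy":0,"dz":-0.04,"rx":0,"ry":0,"rz":0,"hand":0.07},{"dx":0,"dy":0,"dz":-0.04,"rx":0,"ry":0,"rz":0,"hand":0.07},{"dx":-0.009,"dy":0.036,"dz":-0.01,"rx":0,"ry":0,"rz":0,"hand":0.07},{"dx":-0.009,"dy":0.036,"dz":-0.01,"rx":0,"ry":0,"rz":0,"hand":0.07},{"dx":-0.009,"dy":0.036,"dz":0,"rx":0,"ry":0,"rz":0,"hand":0.07},{"dx":-0.008,"dy":0.035,"dz":0,"rx":0,"ry":0,"rz":0,"hand":0.07},{"dx":0,"dy":0,"dz":0,"rx":0,"ry":0,"rz":0,"hand":0.07}]'
python3 -m pendant '[{"dx":0,"dy":0,"dz":0,"rx":0,"ry":0,"rz":0,"hand":0.07}]' >/dev/null
python3 plan.py .6375 -.0538 .105; python3 - <<'E'
from h import *
s=manip.get_state();save('wrist','w9');np.savez('w9.npz',p=s['position'],q=s['ee_rot'])
E
```

```text
clock: 38.0
position: [0.6467, -0.0559, 0.1788]
ee_rot: [0.003, 0.668, 0.745, 0.002]
contact_force: [0.3, -0.3, -0.2]
width: 0.0697
gripper_force: 0.0
pos [ 0.6407 -0.0548  0.1785] t 38.0833 q6 -0.303 q1 -0.193 yaw(x) 96.3 tilt [-0.0016  0.0004]
tool delta mm [ 1.3 -3.  73.5] rows at 36mm: 3.0
```

View pics/w9.png

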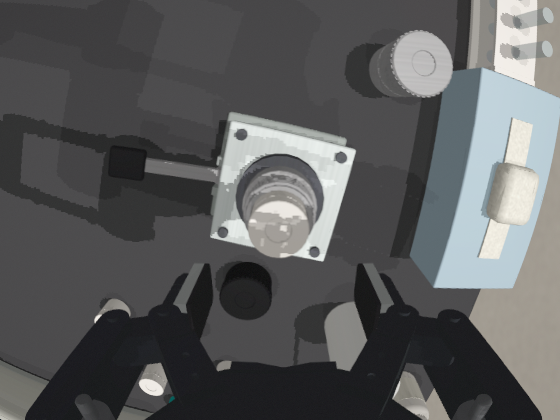

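The lever has returned, and the liner protrudes above the rim (top at about (280,233)), so I'll grip it.

```bash
python3 -m pendant '[{"dx":0.001,"dy":-0.003,"dz":0.02,"rx":0,"ry":0,"rz":0,"hand":0.06},{"dx":0,"dy":0,"dz":0.02,"rx":0,"ry":0,"rz":0,"hand":0.06},{"dx":0,"dy":0,"dz":0.015,"rx":0,"ry":0,"rz":0,"hand":0.06},{"dx":0,"dy":0,"dz":0.010,"rx":0,"ry":0,"rz":0,"hand":0.06},{"dx":0,"dy":0,"dz":0.005,"rx":0,"ry":0,"rz":0,"hand":0.06},{"dx":0,"dy":0,"dz":0.002,"rx":0,"ry":0,"rz":0,"hand":0.06},{"dx":0,"dy":0,"dz":0,"rx":0,"ry":0,"rz":0,"hand":0.06}]'
python3 -m pendant '[{"dx":0,"dy":0,"dz":0,"rx":0,"ry":0,"rz":0,"hand":0.03},{"dx":0,"dy":0,"dz":0,"rx":0,"ry":0,"rz":0,"hand":0.03},{"dx":0,"dy":0,"dz":0,"rx":0,"ry":0,"rz":0,"hand":0.03},{"dx":0,"dy":0,"dz":0,"rx":0,"ry":0,"rz":0,"hand":0.03}]' 45; python3 plan.py .6375 -.0538 .105
```

```text
clock: 38.72
position: [0.6363, -0.0538, 0.1084]
ee_rot: [0.0, 0.667, 0.745, 0.0]
contact_force: [-0.5, 0.9, 0.8]
width: 0.0598
gripper_force: 0.0
clock: 39.05
position: [0.6374, -0.054, 0.1093]
ee_rot: [0.001, 0.667, 0.745, 0.001]
contact_force: [-0.7, -0.5, 3.6]
width: 0.0379
gripper_force: 45.2
pos [ 0.6374 -0.054   0.1093] t 39.05 q6 -0.303 q1 -0.193 yaw(x) 96.3 tilt [ 0.0021 -0.0004]
tool delta mm [0.2 0.2 4.3] rows at 36mm: 1.0
```

```bash
python3 -m pendant '[{"dx":0,"dy":0,"dz":-0.003,"rx":0,"ry":0,"rz":0,"hand":0.03},{"dx":0,"dy":0,"dz":-0.003,"rx":0,"ry":0,"rz":0,"hand":0.03},{"dx":0,"dy":0,"dz":-0.003,"rx":0,"ry":0,"rz":0,"hand":0.03}]'
python3 -m pendant '[{"dx":0,"dy":0,"dz":-0.005,"rx":0,"ry":0,"rz":0,"hand":0.03},{"dx":0,"dy":0,"dz":-0.005,"rx":0,"ry":0,"rz":0,"hand":0.03},{"dx":0,"dy":0,"dz":-0.005,"rx":0,"ry":0,"rz":0,"hand":0.03},{"dx":0,"dy":0,"dz":-0.005,"rx":0,"ry":0,"rz":0,"hand":0.03},{"dx":0,"dy":0,"dz":-0.01,"rx":0,"ry":0,"rz":0,"hand":0.03},{"dx":0,"dy":0,"dz":-0.02,"rx":0,"ry":0,"rz":0,"hand":0.03},{"dx":0,"dy":0,"dz":-0.02,"rx":0,"ry":0,"rz":0,"hand":0.03},{"dx":0,"dy":0,"dz":0,"rx":0,"ry":0,"rz":0,"hand":0.03}]'
python3 plan.py .5151 .1968 .12
python3 - <<'E'
from h import *
s=manip.get_state();save('wrist','w10');save('side','s10')
a=cv2.imread('pics/s10.png')[100:300,240:440];b=cv2.imread('pics/w10.png')
cv2.imwrite('pics/z10.png',np.hstack([cv2.resize(a,(350,350)),cv2.resize(b,(450,350))]))
E
```

```text
clock: 39.3
position: [0.6368, -0.0538, 0.1156]
ee_rot: [-0.001, 0.668, 0.745, -0.0]
contact_force: [3.4, 1.4, -11.8]
width: 0.0383
gripper_force: 46.4
clock: 39.97
position: [0.639, -0.0544, 0.1929]
ee_rot: [0.004, 0.667, 0.745, 0.002]
contact_force: [0.2, -0.2, 0.1]
width: 0.0385
gripper_force: 47.6
pos [ 0.639  -0.0544  0.1929] t 39.9667 q6 -0.303 q1 -0.193 yaw(x) 96.3 tilt [ 0.0089 -0.0017]
tool delta mm [263.4 -96.4  71.4] rows at 36mm: 9.0
```

View pics/z10.png

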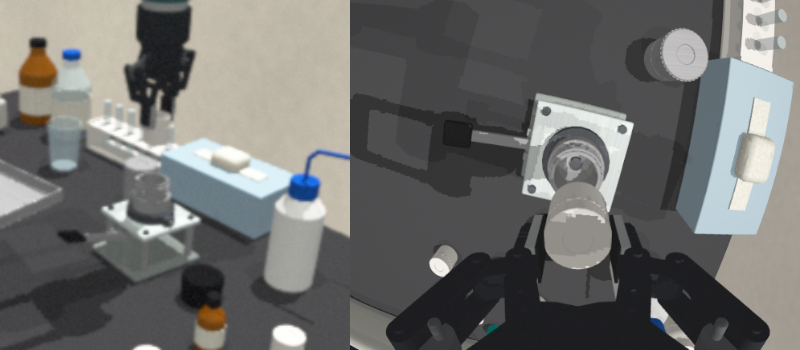

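The liner is out and held upright, and the shell is empty. I'm carrying it to its tray slot.

```bash
python3 -m pendant '[{"dx":0.0329,"dy":-0.012,"dz":0,"rx":0,"ry":0,"rz":0,"hand":0.03},{"dx":0.0329,"dy":-0.012,"dz":0,"rx":0,"ry":0,"rz":0,"hand":0.03},{"dx":0.0329,"dy":-0.012,"dz":0,"rx":0,"ry":0,"rz":0,"hand":0.03},{"dx":0.0329,"dy":-0.012,"dz":0,"rx":0,"ry":0,"rz":0,"hand":0.03},{"dx":0.0329,"dy":-0.012,"dz":0,"rx":0,"ry":0,"rz":0,"hand":0.03},{"dx":0.0329,"dy":-0.012,"dz":0.02,"rx":0,"ry":0,"rz":0,"hand":0.03},{"dx":0.0329,"dy":-0.012,"dz":0.03,"rx":0,"ry":0,"rz":0,"hand":0.03},{"dx":0.0329,"dy":-0.012,"dz":0.03,"rx":0,"ry":0,"rz":0,"hand":0.03},{"dx":0,"dy":0,"dz":0.03,"rx":0,"ry":0,"rz":0,"hand":0.03},{"dx":0,"dy":0,"dz":0.03,"rx":0,"ry":0,"rz":0,"hand":0.03},{"dx":0,"dy":0,"dz":0.02,"rx":0,"ry":0,"rz":0,"hand":0.03},{"dx":0,"dy":0,"dz":0,"rx":0,"ry":0,"rz":0,"hand":0.03}]'
python3 -m pendant '[{"dx":0,"dy":0,"dz":0,"rx":0,"ry":0,"rz":0,"hand":0.03}]'>/dev/null;python3 plan.py .5151 .1968 -.002
```

```text
clock: 41.07
position: [0.5099, 0.1902, 0.0277]
ee_rot: [-0.004, 0.667, 0.745, -0.005]
contact_force: [-0.4, -0.3, -1.6]
width: 0.0381
gripper_force: 47.4
pos [0.5136 0.1908 0.0314] t 41.15 q6 0.119 q1 0.229 yaw(x) 96.3 tilt [-0.0046 -0.001 ]
tool delta mm [ 5.8  2.3 33.4] rows at 36mm: 1.0
```

```bash
python3 -m pendant '[{"dx":0.005,"dy":0.001,"dz":0.012,"rx":0,"ry":0,"rz":0,"hand":0.03},{"dx":0,"dy":0,"dz":0.01,"rx":0,"ry":0,"rz":0,"hand":0.03},{"dx":0,"dy":0,"dz":0.005,"rx":0,"ry":0,"rz":0,"hand":0.03},{"dx":0,"dy":0,"dz":0.002,"rx":0,"ry":0,"rz":0,"hand":0.03},{"dx":0,"dy":0,"dz":0.001,"rx":0,"ry":0,"rz":0,"hand":0.03},{"dx":0,"dy":0,"dz":0,"rx":0,"ry":0,"rz":0,"hand":0.03}]'
python3 -m pendant '[{"dx":0,"dy":0,"dz":0.001,"rx":0,"ry":0,"rz":0,"hand":0.03},{"dx":0,"dy":0,"dz":0.001,"rx":0,"ry":0,"rz":0,"hand":0.03}]'
```

```text
clock: 41.65
position: [0.5162, 0.1961, 0.0033]
ee_rot: [0.0, 0.668, 0.745, 0.0]
contact_force: [0.1, 0.3, -1.0]
width: 0.0383
gripper_force: 47.5
clock: 41.82
position: [0.5164, 0.1963, 0.0015]
ee_rot: [0.0, 0.668, 0.745, 0.001]
contact_force: [0.7, -0.3, -2.1]
width: 0.0386
gripper_force: 47.5
```

```bash
python3 -m pendant '[{"dx":0,"dy":0,"dz":0.001,"rx":0,"ry":0,"rz":0,"hand":0.03},{"dx":0,"dy":0,"dz":0.001,"rx":0,"ry":0,"rz":0,"hand":0.03},{"dx":0,"dy":0,"dz":0.001,"rx":0,"ry":0,"rz":0,"hand":0.03}]';python3 -m pendant '[{"dx":0,"dy":0,"dz":0.001,"rx":0,"ry":0,"rz":0,"hand":0.03},{"dx":0,"dy":0,"dz":0.0005,"rx":0,"ry":0,"rz":0,"hand":0.03}]'
```

```text
clock: 42.07
position: [0.516, 0.1963, -0.002]
ee_rot: [0.0, 0.667, 0.745, 0.0]
contact_force: [-0.1, -1.0, -1.4]
width: 0.0385
gripper_force: 47.5
clock: 42.23
position: [0.516, 0.1963, -0.0027]
ee_rot: [0.0, 0.667, 0.745, 0.0]
contact_force: [-1.7, -1.3, 10.5]
width: 0.0384
gripper_force: 48.5
```

```bash
python3 -m pendant '[{"dx":0,"dy":0,"dz":0,"rx":0,"ry":0,"rz":0,"hand":0.058},{"dx":0,"dy":0,"dz":0,"rx":0,"ry":0,"rz":0,"hand":0.058},{"dx":0,"dy":0,"dz":-0.01,"rx":0,"ry":0,"rz":0,"hand":0.058},{"dx":0,"dy":0,"dz":-0.03,"rx":0,"ry":0,"rz":0,"hand":0.058},{"dx":0,"dy":0,"dz":-0.04,"rx":0,"ry":0,"rz":0,"hand":0.058},{"dx":0,"dy":0,"dz":-0.04,"rx":0,"ry":0,"rz":0,"hand":0.058},{"dx":-0.02,"dy":-0.005,"dz":-0.035,"rx":0,"ry":0,"rz":0,"hand":0.058},{"dx":-0.035,"dy":-0.009,"dz":-0.02,"rx":0,"ry":0,"rz":0,"hand":0.058},{"dx":-0.035,"dy":-0.009,"dz":-0.02,"rx":0,"ry":0,"rz":0,"hand":0.058},{"dx":-0.035,"dy":-0.009,"dz":0,"rx":0,"ry":0,"rz":0,"hand":0.058},{"dx":-0.035,"dy":-0.009,"dz":0,"rx":0,"ry":0,"rz":0,"hand":0.058},{"dx":-0.035,"dy":-0.009,"dz":0,"rx":0,"ry":0,"rz":0,"hand":0.058}]'
python3 -m pendant '[{"dx":-0.035,"dy":-0.009,"dz":0,"rx":0,"ry":0,"rz":0,"hand":0.058},{"dx":-0.035,"dy":-0.009,"dz":0,"rx":0,"ry":0,"rz":0,"hand":0.058},{"dx":-0.035,"dy":-0.009,"dz":0,"rx":0,"ry":0,"rz":0,"hand":0.058},{"dx":-0.035,"dy":-0.009,"dz":0,"rx":0,"ry":0,"rz":0,"hand":0.058},{"dx":-0.035,"dy":-0.009,"dz":0,"rx":0,"ry":0,"rz":0,"hand":0.058},{"dx":0,"dy":0,"dz":0,"rx":0,"ry":0,"rz":0,"hand":0.058},{"dx":0,"dy":0,"dz":0,"rx":0,"ry":0,"rz":0,"hand":0.058}]'
cat > find.py <<'E'
from h import *
import sys
def blobs(f,thr=150):
    g=f.astype(int);w=((g.min(2)>thr)&(g.max(2)-g.min(2)<40)).astype(np.uint8)
    n,l,st,c=cv2.connectedComponentsWithStats(cv2.morphologyEx(w,cv2.MORPH_OPEN,np.ones((3,3),np.uint8)))
    return [(c[i],st[i]) for i in range(1,n)]
# fixed cameras: centroid of a visible standing cylinder ~ mid height -> use z=.026
for n in('scene','side'):
    im=manip.get_image(n)
    for c,s in blobs(im['frame'],110):
        p=hit(im,*c,.024)
        if 60<s[4]<1500 and .3<p[0]<.75 and -.55<p[1]<.5: print(n,p[:2].round(3),c.round(1),s[2:])
s=manip.get_state();im=manip.get_image('wrist');cv2.imwrite('pics/wl.png',im['frame'][:,:,::-1]);np.savez('wl.npz',p=s['position'],q=s['ee_rot'])
print(s['position'].round(4),s['clock'])
for c,st in blobs(im['frame'],110):
    p=whit(im,s,*c,.03)
    if 200<st[4]<9000 and np.hypot(*p[:2])<.9: print('wrist',p[:2].round(4),c.round(1),st[2:])
E
python3 find.py; python3 - <<'E'
from h import *
im=manip.get_image('scene');print('wash',hit(im,187,229,0)); im=manip.get_image('side');print(hit(im,407,260,0))
E
```

```text
clock: 43.23
position: [0.4872, -0.0045, 0.1929]
ee_rot: [0.001, 0.667, 0.745, 0.001]
contact_force: [-0.1, -0.1, -1.1]
width: 0.0582
gripper_force: 0.0
clock: 43.82
position: [0.4615, -0.1835, 0.1918]
ee_rot: [0.0, 0.669, 0.743, 0.0]
contact_force: [0.2, 0.3, -0.2]
width: 0.058
gripper_force: 0.0
scene [ 0.473 -0.389] [247.8 177.6] [ 12  16 133]
scene [ 0.424 -0.27 ] [274.8 189.8] [ 12  17 170]
scene [ 0.595 -0.353] [220.1 191.3] [ 13  16 170]
scene [ 0.746 -0.295] [183.  212.9] [ 30  45 995]
scene [ 0.541 -0.265] [244.9 200. ] [11  7 70]
scene [ 0.665 -0.044] [237.5 250.9] [  72   65 1164]
scene [0.747 0.304] [267.5 358.1] [ 23  20 361]
side [0.526 0.265] [229.7 208.6] [  81   40 1440]
side [ 0.682 -0.017] [326.9 227.8] [ 56  31 603]
side [0.326 0.222] [178.3 233.5] [ 22  24 119]
side [0.596 0.009] [299.2 233.5] [22  7 90]
side [ 0.557 -0.105] [316.9 255.3] [15  7 63]
side [ 0.591 -0.353] [403.7 297.5] [ 21  26 456]
side [ 0.525 -0.279] [359.3 292.8] [ 18  12 166]
side [ 0.42  -0.269] [323.4 309.8] [ 21  27 485]
side [ 0.472 -0.382] [380.7 328.1] [ 23  30 559]
[ 0.4617 -0.1813  0.1917] 43.9167
wrist [ 0.1005 -0.0206] [18.8 40.5] [  44  102 3241]
wrist [0.719  0.0797] [514.5   5.7] [ 29  17 279]
wrist [0.7884 0.099 ] [551.4  12.1] [ 20  31 449]
wrist [ 0.8013 -0.0526] [549.9 120.9] [  29  157 2719]
wrist [ 0.4219 -0.2689] [240.2 251.8] [  39   46 1399]
wrist [ 0.5271 -0.2595] [331.7 253.2] [ 32  23 367]
wrist [ 0.3787 -0.3176] [203.5 283. ] [ 26  49 511]
wrist [ 0.5731 -0.2968] [362.8 283.2] [ 26  49 495]
wrist [ 0.4732 -0.379 ] [275.3 329.9] [  33   42 1153]
wrist [-0.0034 -0.616 ] [ 32.7 372.7] [  81   85 3407]
wrist [ 0.2886 -0.5608] [156.1 394.1] [  59   51 1587]
wash [ 0.75406937 -0.23942198  0.        ]
[ 0.75744231 -0.24734431  0.        ]
```

```bash
python3 -m pendant '[{"dx":-0.0276,"dy":-0.0164,"dz":0.02,"rx":0,"ry":0,"rz":0,"hand":0.075},{"dx":-0.0276,"dy":-0.0164,"dz":0.03,"rx":0,"ry":0,"rz":0,"hand":0.075},{"dx":-0.0276,"dy":-0.0164,"dz":0.03,"rx":0,"ry":0,"rz":0,"hand":0.075},{"dx":0,"dy":0,"dz":0.03,"rx":0,"ry":0,"rz":0,"hand":0.075},{"dx":0,"dy":0,"dz":0,"rx":0,"ry":0,"rz":0,"hand":0.075},{"dx":0,"dy":0,"dz":0,"rx":0,"ry":0,"rz":0,"hand":0.075}]'
cat > wl.py <<'E'
from find import blobs
from h import *
E
sed -i 's/^for n in/if __name__=="__main__":\n  pass\nfor n in/' find.py
python3 find.py | grep -v scene | awk '$1!="wrist"||1' | grep -E "wrist|^\[" ; python3 plan.py .422 -.269 -.01
```

```text
clock: 44.57
position: [0.4226, -0.2648, 0.0837]
ee_rot: [-0.002, 0.667, 0.745, 0.0]
contact_force: [-0.2, 0.3, -0.7]
width: 0.0751
gripper_force: 0.0
[ 0.4248 -0.2662  0.0861] 44.6667
wrist [ 0.2156 -0.2329] [ 45.8 151.6] [ 100  117 6450]
wrist [ 0.0693 -0.5657] [ 21.7 377.4] [  61   82 3252]
wrist [ 0.2984 -0.4667] [147.2 373.6] [ 27  18 332]
wrist [ 0.6068 -0.4634] [420.5 389.5] [  47   44 1405]
wrist [ 0.2815 -0.5244] [141.4 401.2] [  56   39 1473]
pos [ 0.4251 -0.2664  0.0864] t 44.7167 q6 -0.81 q1 -0.699 yaw(x) 96.4 tilt [ 0.0029 -0.002 ]
tool delta mm [-2.  -3.7 96.4] rows at 36mm: 3.0
```

```bash
python3 -m pendant '[{"dx":-0.002,"dy":-0.003,"dz":0.03,"rx":0,"ry":0,"rz":0,"hand":0.075},{"dx":0,"dy":0,"dz":0.03,"rx":0,"ry":0,"rz":0,"hand":0.075},{"dx":0,"dy":0,"dz":0.02,"rx":0,"ry":0,"rz":0,"hand":0.075},{"dx":0,"dy":0,"dz":0.01,"rx":0,"ry":0,"rz":0,"hand":0.075},{"dx":0,"dy":0,"dz":0.006,"rx":0,"ry":0,"rz":0,"hand":0.075},{"dx":0,"dy":0,"dz":0,"rx":0,"ry":0,"rz":0,"hand":0.03},{"dx":0,"dy":0,"dz":0,"rx":0,"ry":0,"rz":0,"hand":0.03},{"dx":0,"dy":0,"dz":0,"rx":0,"ry":0,"rz":0,"hand":0.03},{"dx":0,"dy":0,"dz":0,"rx":0,"ry":0,"rz":0,"hand":0.03},{"dx":0,"dy":0,"dz":0,"rx":0,"ry":0,"rz":0,"hand":0.03}]' 30
python3 plan.py .422 -.269 -.01
```

```text
clock: 45.55
position: [0.4218, -0.2695, -0.0099]
ee_rot: [0.002, 0.667, 0.745, 0.0]
contact_force: [1.1, 1.2, 6.0]
width: 0.039
gripper_force: 30.2
pos [ 0.4218 -0.2695 -0.0099] t 45.55 q6 -0.818 q1 -0.708 yaw(x) 96.3 tilt [ 0.0028 -0.0018]
tool delta mm [0.5 0.2 0.1] rows at 36mm: 1.0
```

```bash
python3 -m pendant '[{"dx":0,"dy":0,"dz":-0.02,"rx":0,"ry":0,"rz":0,"hand":0.03},{"dx":0,"dy":0,"dz":-0.04,"rx":0,"ry":0,"rz":0,"hand":0.03},{"dx":0,"dy":0,"dz":-0.04,"rx":0,"ry":0,"rz":0,"hand":0.03},{"dx":0.0323,"dy":0.0153,"dz":-0.02,"rx":0,"ry":0,"rz":0,"hand":0.03},{"dx":0.0323,"dy":0.0153,"dz":-0.02,"rx":0,"ry":0,"rz":0,"hand":0.03},{"dx":0.0323,"dy":0.0153,"dz":-0.01,"rx":0,"ry":0,"rz":0,"hand":0.03},{"dx":0.0323,"dy":0.0153,"dz":0,"rx":0,"ry":0,"rz":0,"hand":0.03},{"dx":0.0323,"dy":0.0153,"dz":0,"rx":0,"ry":0,"rz":0,"hand":0.03},{"dx":0.0323,"dy":0.0153,"dz":0,"rx":0,"ry":0,"rz":0,"hand":0.03},{"dx":0.0323,"dy":0.0153,"dz":0,"rx":0,"ry":0,"rz":0,"hand":0.03}]' 40
python3 -m pendant '[{"dx":0.0323,"dy":0.0153,"dz":0,"rx":0,"ry":0,"rz":0,"hand":0.03},{"dx":0.0323,"dy":0.0153,"dz":0,"rx":0,"ry":0,"rz":0,"hand":0.03},{"dx":0.0323,"dy":0.0153,"dz":0,"rx":0,"ry":0,"rz":0,"hand":0.03},{"dx":0.0323,"dy":0.0153,"dz":0,"rx":0,"ry":0,"rz":0,"hand":0.03},{"dx":0.0323,"dy":0.0153,"dz":0,"rx":0,"ry":0,"rz":0,"hand":0.03},{"dx":0.0323,"dy":0.0153,"dz":0,"rx":0,"ry":0,"rz":0,"hand":0.03},{"dx":0.0323,"dy":0.0153,"dz":0,"rx":0,"ry":0,"rz":0,"hand":0.03},{"dx":0,"dy":0,"dz":0.02,"rx":0,"ry":0,"rz":0,"hand":0.03},{"dx":0,"dy":0,"dz":0,"rx":0,"ry":0,"rz":0,"hand":0.03},{"dx":0,"dy":0,"dz":0,"rx":0,"ry":0,"rz":0,"hand":0.03}]'
python3 plan.py .5847 .2041 -.007
```

```text
clock: 46.38
position: [0.5026, -0.0307, 0.1393]
ee_rot: [0.001, 0.668, 0.745, 0.0]
contact_force: [1.1, -0.2, -0.8]
width: 0.0387
gripper_force: 40.7
clock: 47.22
position: [0.5827, 0.2038, 0.1175]
ee_rot: [-0.001, 0.667, 0.745, -0.002]
contact_force: [0.3, -0.0, -1.0]
width: 0.0386
gripper_force: 40.8
pos [0.5827 0.2038 0.1175] t 47.2167 q6 0.114 q1 0.224 yaw(x) 96.3 tilt [-0.0034 -0.0013]
tool delta mm [  0.2   2.4 124.5] rows at 36mm: 4.0
```

```bash
python3 -m pendant '[{"dx":0,"dy":0.001,"dz":0.04,"rx":0,"ry":0,"rz":0,"hand":0.03},{"dx":0,"dy":0,"dz":0.04,"rx":0,"ry":0,"rz":0,"hand":0.03},{"dx":0,"dy":0,"dz":0.025,"rx":0,"ry":0,"rz":0,"hand":0.03},{"dx":0,"dy":0,"dz":0.010,"rx":0,"ry":0,"rz":0,"hand":0.03},{"dx":0,"dy":0,"dz":0.004,"rx":0,"ry":0,"rz":0,"hand":0.03},{"dx":0,"dy":0,"dz":0.002,"rx":0,"ry":0,"rz":0,"hand":0.03},{"dx":0,"dy":0,"dz":0.001,"rx":0,"ry":0,"rz":0,"hand":0.03},{"dx":0,"dy":0,"dz":0.001,"rx":0,"ry":0,"rz":0,"hand":0.03}]'
python3 -m pendant '[{"dx":0,"dy":0,"dz":0.0005,"rx":0,"ry":0,"rz":0,"hand":0.03},{"dx":0,"dy":0,"dz":0.0005,"rx":0,"ry":0,"rz":0,"hand":0.03}]'
```

```text
clock: 47.88
position: [0.587, 0.2043, -0.0023]
ee_rot: [0.001, 0.668, 0.745, 0.002]
contact_force: [-1.1, 0.5, -0.4]
width: 0.0385
gripper_force: 40.8
clock: 48.05
position: [0.5861, 0.2044, -0.0042]
ee_rot: [0.001, 0.667, 0.745, 0.001]
contact_force: [0.1, -0.6, -0.9]
width: 0.0386
gripper_force: 40.8
```

```bash
python3 -m pendant '[{"dx":0,"dy":0,"dz":0.001,"rx":0,"ry":0,"rz":0,"hand":0.03},{"dx":0,"dy":0,"dz":0.001,"rx":0,"ry":0,"rz":0,"hand":0.03}]';python3 -m pendant '[{"dx":0,"dy":0,"dz":0.001,"rx":0,"ry":0,"rz":0,"hand":0.03},{"dx":0,"dy":0,"dz":0.0005,"rx":0,"ry":0,"rz":0,"hand":0.03}]'
```

```text
clock: 48.22
position: [0.5855, 0.2044, -0.0068]
ee_rot: [0.0, 0.667, 0.745, 0.001]
contact_force: [-3.1, 0.3, 10.5]
width: 0.0385
gripper_force: 42.1
clock: 48.38
position: [0.5856, 0.2044, -0.0068]
ee_rot: [0.0, 0.667, 0.745, 0.001]
contact_force: [-3.4, -1.2, 14.6]
width: 0.0387
gripper_force: 42.1
```

```bash
python3 -m pendant '[{"dx":0,"dy":0,"dz":-0.001,"rx":0,"ry":0,"rz":0,"hand":0.055},{"dx":0,"dy":0,"dz":0,"rx":0,"ry":0,"rz":0,"hand":0.055},{"dx":0,"dy":0,"dz":-0.01,"rx":0,"ry":0,"rz":0,"hand":0.055},{"dx":0,"dy":0,"dz":-0.03,"rx":0,"ry":0,"rz":0,"hand":0.055},{"dx":0,"dy":0,"dz":-0.04,"rx":0,"ry":0,"rz":0,"hand":0.055},{"dx":0,"dy":0,"dz":-0.04,"rx":0,"ry":0,"rz":0,"hand":0.055},{"dx":-0.0336,"dy":-0.0151,"dz":-0.02,"rx":0,"ry":0,"rz":0,"hand":0.055},{"dx":-0.0336,"dy":-0.0151,"dz":-0.02,"rx":0,"ry":0,"rz":0,"hand":0.055},{"dx":-0.0336,"dy":-0.0151,"dz":-0.02,"rx":0,"ry":0,"rz":0,"hand":0.055},{"dx":-0.0336,"dy":-0.0151,"dz":-0.02,"rx":0,"ry":0,"rz":0,"hand":0.055},{"dx":-0.0336,"dy":-0.0151,"dz":0,"rx":0,"ry":0,"rz":0,"hand":0.055},{"dx":-0.0336,"dy":-0.0151,"dz":0,"rx":0,"ry":0,"rz":0,"hand":0.055}]'
python3 -m pendant '[{"dx":-0.0336,"dy":-0.0151,"dz":0,"rx":0,"ry":0,"rz":0,"hand":0.055},{"dx":-0.0336,"dy":-0.0151,"dz":0,"rx":0,"ry":0,"rz":0,"hand":0.055},{"dx":-0.0336,"dy":-0.0151,"dz":0,"rx":0,"ry":0,"rz":0,"hand":0.075},{"dx":-0.0336,"dy":-0.0151,"dz":0,"rx":0,"ry":0,"rz":0,"hand":0.075},{"dx":-0.0336,"dy":-0.0151,"dz":0,"rx":0,"ry":0,"rz":0,"hand":0.075},{"dx":0,"dy":0,"dz":0,"rx":0,"ry":0,"rz":0,"hand":0.075},{"dx":0,"dy":0,"dz":0,"rx":0,"ry":0,"rz":0,"hand":0.075}]'
python3 find.py;python3 plan.py .473 -.38 .08
```

```text
clock: 49.38
position: [0.5177, -0.0068, 0.1939]
ee_rot: [0.002, 0.667, 0.745, 0.001]
contact_force: [0.8, -1.3, 0.4]
width: 0.0552
gripper_force: 0.0
clock: 49.97
position: [0.4601, -0.1822, 0.1919]
ee_rot: [0.0, 0.669, 0.743, 0.0]
contact_force: [-1.4, 0.3, -0.2]
width: 0.0754
gripper_force: 0.0
scene [ 0.473 -0.389] [247.8 177.6] [ 12  16 133]
scene [ 0.595 -0.353] [220.1 191.3] [ 13  16 170]
scene [ 0.746 -0.295] [183.  212.9] [ 30  45 993]
scene [ 0.541 -0.265] [244.9 200. ] [11  7 70]
scene [ 0.665 -0.044] [237.5 251. ] [  72   65 1165]
scene [0.747 0.304] [267.4 358.1] [ 23  20 360]
side [0.531 0.263] [231.5 208.4] [  77   40 1499]
side [ 0.681 -0.017] [326.9 227.8] [ 56  31 607]
side [0.326 0.223] [178.1 233.3] [ 23  24 122]
side [0.597 0.006] [300.2 233.6] [24  7 99]
side [ 0.557 -0.104] [316.5 255. ] [13  7 63]
side [ 0.591 -0.353] [403.7 297.4] [ 21  26 458]
side [ 0.525 -0.279] [359.3 292.8] [ 18  12 167]
side [ 0.472 -0.382] [380.6 328.1] [ 23  30 559]
side [ 0.684 -0.535] [503.8 323.3] [13  9 64]
[ 0.4607 -0.18    0.1918] 50.0667
wrist [ 0.0991 -0.0194] [18.6 40.6] [  45  103 3387]
wrist [ 0.7764 -0.004 ] [542.7  81.6] [  57  190 4374]
wrist [ 0.5272 -0.2593] [332.4 254.1] [ 33  21 368]
wrist [ 0.3485 -0.3283] [181.2 287.9] [ 31  51 541]
wrist [ 0.6033 -0.3011] [385.1 288.1] [ 30  51 533]
wrist [ 0.5808 -0.3556] [359.  321.7] [ 23  40 563]
wrist [ 0.4733 -0.3791] [275.9 330.6] [  32   42 1152]
wrist [-0.0195 -0.6248] [ 29.1 373.8] [  70   84 2967]
wrist [ 0.2605 -0.5734] [142.6 395.6] [  56   54 1854]
pos [ 0.4608 -0.1795  0.1917] t 50.1167 q6 -0.623 q1 -0.513 yaw(x) 96.3 tilt [0.0003 0.0007]
tool delta mm [-200.7  -10.   111.6] rows at 36mm: 7.0
```

```bash
python3 -m pendant '[{"dx":-0.0336,"dy":-0.0017,"dz":0,"rx":0,"ry":0,"rz":0,"hand":0.075},{"dx":-0.0336,"dy":-0.0017,"dz":0,"rx":0,"ry":0,"rz":0,"hand":0.075},{"dx":-0.0336,"dy":-0.0017,"dz":0,"rx":0,"ry":0,"rz":0,"hand":0.075},{"dx":-0.0336,"dy":-0.0017,"dz":0.02,"rx":0,"ry":0,"rz":0,"hand":0.075},{"dx":-0.0336,"dy":-0.0017,"dz":0.03,"rx":0,"ry":0,"rz":0,"hand":0.075},{"dx":-0.0336,"dy":-0.0017,"dz":0.03,"rx":0,"ry":0,"rz":0,"hand":0.075},{"dx":0,"dy":0,"dz":0.03,"rx":0,"ry":0,"rz":0,"hand":0.075},{"dx":0,"dy":0,"dz":0,"rx":0,"ry":0,"rz":0,"hand":0.075},{"dx":0,"dy":0,"dz":0,"rx":0,"ry":0,"rz":0,"hand":0.075}]'
python3 plan.py .473 -.381 -.01
```

```text
clock: 50.87
position: [0.4719, -0.3745, 0.0845]
ee_rot: [-0.003, 0.667, 0.745, 0.0]
contact_force: [0.3, 1.0, 0.7]
width: 0.0751
gripper_force: 0.0
pos [ 0.4719 -0.3745  0.0845] t 50.8667 q6 -0.898 q1 -0.787 yaw(x) 96.3 tilt [-0.0033  0.0042]
tool delta mm [-7.   0.7 94.4] rows at 36mm: 3.0
```

```bash
python3 -m pendant '[{"dx":-0.003,"dy":0,"dz":0.03,"rx":0,"ry":0,"rz":0,"hand":0.075},{"dx":0,"dy":0,"dz":0.03,"rx":0,"ry":0,"rz":0,"hand":0.075},{"dx":0,"dy":0,"dz":0.02,"rx":0,"ry":0,"rz":0,"hand":0.075},{"dx":0,"dy":0,"dz":0.01,"rx":0,"ry":0,"rz":0,"hand":0.075},{"dx":0,"dy":0,"dz":0.004,"rx":0,"ry":0,"rz":0,"hand":0.075},{"dx":0,"dy":0,"dz":0,"rx":0,"ry":0,"rz":0,"hand":0.03},{"dx":0,"dy":0,"dz":0,"rx":0,"ry":0,"rz":0,"hand":0.03},{"dx":0,"dy":0,"dz":0,"rx":0,"ry":0,"rz":0,"hand":0.03},{"dx":0,"dy":0,"dz":0,"rx":0,"ry":0,"rz":0,"hand":0.03},{"dx":0,"dy":0,"dz":0,"rx":0,"ry":0,"rz":0,"hand":0.03}]' 30
python3 plan.py .473 -.381 -.01
```

```text
clock: 51.7
position: [0.4738, -0.3808, -0.0057]
ee_rot: [0.002, 0.667, 0.745, 0.0]
contact_force: [-0.0, 1.3, 5.7]
width: 0.0388
gripper_force: 30.1
pos [ 0.4738 -0.3808 -0.0057] t 51.7 q6 -0.901 q1 -0.792 yaw(x) 96.3 tilt [ 0.003  -0.0023]
tool delta mm [-0.1 -0.8  4.3] rows at 36mm: 1.0
```

```bash
python3 -m pendant '[{"dx":0,"dy":0,"dz":-0.02,"rx":0,"ry":0,"rz":0,"hand":0.03},{"dx":0,"dy":0,"dz":-0.04,"rx":0,"ry":0,"rz":0,"hand":0.03},{"dx":0,"dy":0,"dz":-0.04,"rx":0,"ry":0,"rz":0,"hand":0.03},{"dx":0.0347,"dy":0.0058,"dz":-0.02,"rx":0,"ry":0,"rz":0,"hand":0.03},{"dx":0.0347,"dy":0.0058,"dz":-0.02,"rx":0,"ry":0,"rz":0,"hand":0.03},{"dx":0.0347,"dy":0.0058,"dz":-0.01,"rx":0,"ry":0,"rz":0,"hand":0.03},{"dx":0.0347,"dy":0.0058,"dz":0,"rx":0,"ry":0,"rz":0,"hand":0.03},{"dx":0.0347,"dy":0.0058,"dz":0,"rx":0,"ry":0,"rz":0,"hand":0.03},{"dx":0.0347,"dy":0.0058,"dz":0,"rx":0,"ry":0,"rz":0,"hand":0.03},{"dx":0.0347,"dy":0.0058,"dz":0,"rx":0,"ry":0,"rz":0,"hand":0.03},{"dx":0.0347,"dy":0.0058,"dz":0,"rx":0,"ry":0,"rz":0,"hand":0.03},{"dx":0.0347,"dy":0.0058,"dz":0,"rx":0,"ry":0,"rz":0,"hand":0.03}]' 40
python3 -m pendant '[{"dx":0.0347,"dy":0.0058,"dz":0,"rx":0,"ry":0,"rz":0,"hand":0.03},{"dx":0.0347,"dy":0.0058,"dz":0,"rx":0,"ry":0,"rz":0,"hand":0.03},{"dx":0.0347,"dy":0.0058,"dz":0,"rx":0,"ry":0,"rz":0,"hand":0.03},{"dx":0.0347,"dy":0.0058,"dz":0,"rx":0,"ry":0,"rz":0,"hand":0.03},{"dx":0.0347,"dy":0.0058,"dz":0,"rx":0,"ry":0,"rz":0,"hand":0.03},{"dx":0.0347,"dy":0.0058,"dz":0,"rx":0,"ry":0,"rz":0,"hand":0.03},{"dx":0.0347,"dy":0.0058,"dz":0,"rx":0,"ry":0,"rz":0,"hand":0.03},{"dx":0.0347,"dy":0.0058,"dz":0,"rx":0,"ry":0,"rz":0,"hand":0.03},{"dx":0.0347,"dy":0.0058,"dz":0,"rx":0,"ry":0,"rz":0,"hand":0.03},{"dx":0,"dy":0,"dz":0,"rx":0,"ry":0,"rz":0,"hand":0.03},{"dx":0,"dy":0,"dz":0,"rx":0,"ry":0,"rz":0,"hand":0.03},{"dx":0,"dy":0,"dz":0,"rx":0,"ry":0,"rz":0,"hand":0.03}]'
python3 plan.py .5093 .2515 -.0027
```

```text
clock: 52.7
position: [0.4902, -0.0622, 0.1427]
ee_rot: [0.001, 0.668, 0.744, 0.0]
contact_force: [0.1, -0.3, -0.8]
width: 0.0382
gripper_force: 40.6
clock: 53.7
position: [0.5078, 0.2519, 0.1422]
ee_rot: [0.0, 0.667, 0.745, -0.0]
contact_force: [-0.0, 0.1, -1.8]
width: 0.0381
gripper_force: 40.6
pos [0.5078 0.2519 0.1422] t 53.7 q6 0.229 q1 0.338 yaw(x) 96.3 tilt [-0.0002 -0.0008]
tool delta mm [ -0.4   1.5 144.9] rows at 36mm: 5.0
```

```bash
python3 -m pendant '[{"dx":0,"dy":0.001,"dz":0.04,"rx":0,"ry":0,"rz":0,"hand":0.03},{"dx":0,"dy":0,"dz":0.04,"rx":0,"ry":0,"rz":0,"hand":0.03},{"dx":0,"dy":0,"dz":0.03,"rx":0,"ry":0,"rz":0,"hand":0.03},{"dx":0,"dy":0,"dz":0.02,"rx":0,"ry":0,"rz":0,"hand":0.03},{"dx":0,"dy":0,"dz":0.008,"rx":0,"ry":0,"rz":0,"hand":0.03},{"dx":0,"dy":0,"dz":0.002,"rx":0,"ry":0,"rz":0,"hand":0.03},{"dx":0,"dy":0,"dz":0.001,"rx":0,"ry":0,"rz":0,"hand":0.03},{"dx":0,"dy":0,"dz":0.001,"rx":0,"ry":0,"rz":0,"hand":0.03}]'
python3 -m pendant '[{"dx":0,"dy":0,"dz":0.001,"rx":0,"ry":0,"rz":0,"hand":0.03},{"dx":0,"dy":0,"dz":0.0005,"rx":0,"ry":0,"rz":0,"hand":0.03}]'
```

```text
clock: 54.37
position: [0.5108, 0.2524, 0.0017]
ee_rot: [0.001, 0.668, 0.744, 0.001]
contact_force: [-0.5, 0.6, -0.5]
width: 0.0388
gripper_force: 40.8
clock: 54.53
position: [0.5102, 0.2527, -0.0001]
ee_rot: [0.001, 0.667, 0.745, 0.001]
contact_force: [-0.9, 0.8, -1.5]
width: 0.0384
gripper_force: 40.8
```

```bash
python3 -m pendant '[{"dx":0,"dy":0,"dz":0.001,"rx":0,"ry":0,"rz":0,"hand":0.03},{"dx":0,"dy":0,"dz":0.001,"rx":0,"ry":0,"rz":0,"hand":0.03}]';python3 -m pendant '[{"dx":0,"dy":0,"dz":0.0005,"rx":0,"ry":0,"rz":0,"hand":0.03},{"dx":0,"dy":0,"dz":0,"rx":0,"ry":0,"rz":0,"hand":0.03}]'
```

```text
clock: 54.7
position: [0.5097, 0.2528, -0.0027]
ee_rot: [0.0, 0.667, 0.745, 0.001]
contact_force: [-2.5, 2.1, 13.0]
width: 0.0383
gripper_force: 42.0
clock: 54.87
position: [0.5097, 0.2528, -0.0026]
ee_rot: [0.0, 0.667, 0.745, 0.001]
contact_force: [-1.4, 0.3, 5.9]
width: 0.0386
gripper_force: 41.5
```

```bash
python3 -m pendant '[{"dx":0,"dy":0,"dz":-0.001,"rx":0,"ry":0,"rz":0,"hand":0.055},{"dx":0,"dy":0,"dz":0,"rx":0,"ry":0,"rz":0,"hand":0.055},{"dx":0,"dy":0,"dz":-0.01,"rx":0,"ry":0,"rz":0,"hand":0.055},{"dx":0,"dy":0,"dz":-0.03,"rx":0,"ry":0,"rz":0,"hand":0.055},{"dx":0,"dy":0,"dz":-0.04,"rx":0,"ry":0,"rz":0,"hand":0.055},{"dx":0,"dy":0,"dz":-0.04,"rx":0,"ry":0,"rz":0,"hand":0.055},{"dx":-0.035,"dy":0,"dz":-0.02,"rx":0,"ry":0,"rz":0,"hand":0.055},{"dx":-0.035,"dy":0,"dz":-0.02,"rx":0,"ry":0,"rz":0,"hand":0.055},{"dx":-0.035,"dy":0,"dz":-0.02,"rx":0,"ry":0,"rz":0,"hand":0.055},{"dx":-0.035,"dy":0,"dz":-0.02,"rx":0,"ry":0,"rz":0,"hand":0.055},{"dx":-0.035,"dy":0,"dz":0,"rx":0,"ry":0,"rz":0,"hand":0.055},{"dx":-0.035,"dy":0,"dz":0,"rx":0,"ry":0,"rz":0,"hand":0.055}]' >/dev/null
python3 -m pendant '[{"dx":-0.035,"dy":0,"dz":0,"rx":0,"ry":0,"rz":0,"hand":0.055},{"dx":-0.035,"dy":0,"dz":0,"rx":0,"ry":0,"rz":0,"hand":0.055},{"dx":-0.035,"dy":0,"dz":0,"rx":0,"ry":0,"rz":0,"hand":0.075},{"dx":-0.035,"dy":0,"dz":0,"rx":0,"ry":0,"rz":0,"hand":0.075},{"dx":-0.035,"dy":0,"dz":0,"rx":0,"ry":0,"rz":0,"hand":0.075},{"dx":-0.035,"dy":0,"dz":0,"rx":0,"ry":0,"rz":0,"hand":0.075},{"dx":0,"dy":0,"dz":0,"rx":0,"ry":0,"rz":0,"hand":0.075},{"dx":0,"dy":0,"dz":0,"rx":0,"ry":0,"rz":0,"hand":0.075}]'
python3 find.py;python3 plan.py .593 -.354 .08
```

```text
clock: 56.53
position: [0.5549, -0.1668, 0.1972]
ee_rot: [-0.0, 0.669, 0.744, 0.0]
contact_force: [0.3, 0.6, 0.5]
width: 0.0749
gripper_force: 0.0
scene [ 0.595 -0.353] [220.1 191.3] [ 13  16 170]
scene [ 0.746 -0.295] [183.  212.9] [ 30  45 994]
scene [ 0.541 -0.265] [244.9 200. ] [11  7 70]
scene [ 0.67  -0.042] [236.  251.9] [  61   65 1126]
scene [0.747 0.304] [267.5 358.1] [ 23  20 361]
side [ 0.681 -0.017] [326.9 227.9] [ 56  31 612]
side [0.326 0.222] [178.2 233.4] [ 23  24 124]
side [0.599 0.006] [300.7 233.6] [23  7 96]
side [ 0.59  -0.353] [403.7 297.6] [ 21  27 460]
side [ 0.525 -0.279] [359.2 292.9] [ 18  13 173]
[ 0.5546 -0.1644  0.1973] 56.6333
wrist [0.7962 0.0915] [502.5   5.9] [ 57  17 568]
wrist [ 0.7761 -0.2585] [442.9 270.3] [  95   94 5195]
wrist [ 0.5358 -0.2581] [258.2 256.2] [ 31  22 342]
wrist [ 0.5911 -0.3509] [295.1 322.3] [  32   41 1109]
wrist [ 0.0705 -0.5904] [ 26.2 365.4] [  65   68 2834]
wrist [ 0.3489 -0.574 ] [142.1 398.1] [  54   47 1639]
pos [ 0.5547 -0.1639  0.1973] t 56.6833 q6 -0.518 q1 -0.408 yaw(x) 96.3 tilt [-0.0002  0.0009]
tool delta mm [-193.3   17.3  117.1] rows at 36mm: 7.0
```

```bash
python3 -m pendant '[{"dx":-0.0322,"dy":0.0026,"dz":0,"rx":0,"ry":0,"rz":0,"hand":0.07},{"dx":-0.0322,"dy":0.0026,"dz":0,"rx":0,"ry":0,"rz":0,"hand":0.07},{"dx":-0.0322,"dy":0.0026,"dz":0,"rx":0,"ry":0,"rz":0,"hand":0.07},{"dx":-0.0322,"dy":0.0026,"dz":0,"rx":0,"ry":0,"rz":0,"hand":0.07},{"dx":-0.0322,"dy":0.0026,"dz":0.02,"rx":0,"ry":0,"rz":0,"hand":0.07},{"dx":-0.0322,"dy":0.0026,"dz":0.03,"rx":0,"ry":0,"rz":0,"hand":0.07},{"dx":0,"dy":0,"dz":0.03,"rx":0,"ry":0,"rz":0,"hand":0.07},{"dx":0,"dy":0,"dz":0.02,"rx":0,"ry":0,"rz":0,"hand":0.07},{"dx":0,"dy":0,"dz":0,"rx":0,"ry":0,"rz":0,"hand":0.07},{"dx":0,"dy":0,"dz":0,"rx":0,"ry":0,"rz":0,"hand":0.07},{"dx":0,"dy":0,"dz":0,"rx":0,"ry":0,"rz":0,"hand":0.07}]'
python3 plan.py .591 -.353 -.008; python3 find.py | grep -E "(scene|side) \[ ?0\.5"
```

```text
clock: 57.6
position: [0.5925, -0.353, 0.1006]
ee_rot: [0.001, 0.667, 0.745, 0.0]
contact_force: [0.2, 0.1, 0.4]
width: 0.0701
gripper_force: 0.0
pos [ 0.5925 -0.353   0.1006] t 57.6 q6 -0.749 q1 -0.638 yaw(x) 96.4 tilt [ 0.0023 -0.0014]
tool delta mm [  0.4  -1.8 108.6] rows at 36mm: 4.0
scene [ 0.595 -0.353] [220.1 191.4] [ 11  16 163]
scene [ 0.542 -0.265] [244.5 200. ] [10  7 65]
side [0.599 0.006] [300.7 233.5] [ 23   7 100]
side [ 0.558 -0.106] [317.4 255.3] [13  8 70]
side [ 0.59  -0.353] [403.6 297.6] [ 21  26 449]
side [ 0.524 -0.28 ] [359.2 293.2] [ 17  11 155]
```

```bash
python3 -m pendant '[{"dx":0,"dy":-0.001,"dz":0.035,"rx":0,"ry":0,"rz":0,"hand":0.07},{"dx":0,"dy":0,"dz":0.035,"rx":0,"ry":0,"rz":0,"hand":0.07},{"dx":0,"dy":0,"dz":0.022,"rx":0,"ry":0,"rz":0,"hand":0.07},{"dx":0,"dy":0,"dz":0.01,"rx":0,"ry":0,"rz":0,"hand":0.07},{"dx":0,"dy":0,"dz":0.005,"rx":0,"ry":0,"rz":0,"hand":0.07},{"dx":0,"dy":0,"dz":0,"rx":0,"ry":0,"rz":0,"hand":0.03},{"dx":0,"dy":0,"dz":0,"rx":0,"ry":0,"rz":0,"hand":0.03},{"dx":0,"dy":0,"dz":0,"rx":0,"ry":0,"rz":0,"hand":0.03},{"dx":0,"dy":0,"dz":0,"rx":0,"ry":0,"rz":0,"hand":0.03},{"dx":0,"dy":0,"dz":0,"rx":0,"ry":0,"rz":0,"hand":0.03}]' 30
python3 plan.py .591 -.353 -.008
```

```text
clock: 58.58
position: [0.5917, -0.3549, -0.006]
ee_rot: [0.002, 0.667, 0.745, 0.0]
contact_force: [-0.1, 0.1, 6.5]
width: 0.0388
gripper_force: 30.9
pos [ 0.5917 -0.3549 -0.006 ] t 58.5833 q6 -0.75 q1 -0.641 yaw(x) 96.3 tilt [ 0.0036 -0.0026]
tool delta mm [ 2.  -0.5  2. ] rows at 36mm: 1.0
```

```bash
python3 -m pendant '[{"dx":0,"dy":0,"dz":-0.02,"rx":0,"ry":0,"rz":0,"hand":0.03},{"dx":0,"dy":0,"dz":-0.04,"rx":0,"ry":0,"rz":0,"hand":0.03},{"dx":0,"dy":0,"dz":-0.04,"rx":0,"ry":0,"rz":0,"hand":0.03},{"dx":0,"dy":0,"dz":-0.04,"rx":0,"ry":0,"rz":0,"hand":0.03},{"dx":0,"dy":0,"dz":-0.04,"rx":0,"ry":0,"rz":0,"hand":0.03},{"dx":0,"dy":0,"dz":-0.02,"rx":0,"ry":0,"rz":0,"hand":0.03},{"dx":0.034,"dy":0.003,"dz":0,"rx":0,"ry":0,"rz":0,"hand":0.03},{"dx":0.034,"dy":0.003,"dz":0,"rx":0,"ry":0,"rz":0,"hand":0.03},{"dx":0.034,"dy":0.003,"dz":0,"rx":0,"ry":0,"rz":0,"hand":0.03},{"dx":0.034,"dy":0.003,"dz":0,"rx":0,"ry":0,"rz":0,"hand":0.03},{"dx":0.034,"dy":0.003,"dz":0,"rx":0,"ry":0,"rz":0,"hand":0.03},{"dx":0.034,"dy":0.003,"dz":0,"rx":0,"ry":0,"rz":0,"hand":0.03}]' 40
python3 -m pendant '[{"dx":0.034,"dy":0.003,"dz":0,"rx":0,"ry":0,"rz":0,"hand":0.03},{"dx":0.034,"dy":0.003,"dz":0,"rx":0,"ry":0,"rz":0,"hand":0.03},{"dx":0.034,"dy":0.003,"dz":0,"rx":0,"ry":0,"rz":0,"hand":0.03},{"dx":0.034,"dy":0.003,"dz":0,"rx":0,"ry":0,"rz":0,"hand":0.03},{"dx":0.034,"dy":0.003,"dz":0,"rx":0,"ry":0,"rz":0,"hand":0.03},{"dx":0.034,"dy":0.003,"dz":0,"rx":0,"ry":0,"rz":0,"hand":0.03},{"dx":0.034,"dy":0.003,"dz":0,"rx":0,"ry":0,"rz":0,"hand":0.03},{"dx":0.034,"dy":0.003,"dz":0,"rx":0,"ry":0,"rz":0,"hand":0.03},{"dx":0.034,"dy":0.003,"dz":0,"rx":0,"ry":0,"rz":0,"hand":0.03},{"dx":0.034,"dy":0.003,"dz":0,"rx":0,"ry":0,"rz":0,"hand":0.03},{"dx":0.034,"dy":0.003,"dz":0.02,"rx":0,"ry":0,"rz":0,"hand":0.03},{"dx":0.034,"dy":0.003,"dz":0.03,"rx":0,"ry":0,"rz":0,"hand":0.03}]'
python3 -m pendant '[{"dx":0,"dy":0,"dz":0.03,"rx":0,"ry":0,"rz":0,"hand":0.03},{"dx":0,"dy":0,"dz":0,"rx":0,"ry":0,"rz":0,"hand":0.03},{"dx":0,"dy":0,"dz":0,"rx":0,"ry":0,"rz":0,"hand":0.03},{"dx":0,"dy":0,"dz":0,"rx":0,"ry":0,"rz":0,"hand":0.03}]'
python3 plan.py .5789 .2588 -.003
```

```text
clock: 59.58
position: [0.5853, -0.1474, 0.1919]
ee_rot: [-0.0, 0.668, 0.745, 0.0]
contact_force: [0.7, 0.5, -1.1]
width: 0.038
gripper_force: 40.6
clock: 60.58
position: [0.579, 0.2605, 0.1469]
ee_rot: [0.002, 0.667, 0.745, 0.003]
contact_force: [1.0, -0.1, -1.4]
width: 0.0384
gripper_force: 40.6
clock: 60.92
position: [0.5782, 0.2571, 0.1156]
ee_rot: [0.001, 0.668, 0.744, 0.001]
contact_force: [-0.1, 0.4, -0.6]
width: 0.0383
gripper_force: 40.7
pos [0.5782 0.2571 0.1156] t 60.9167 q6 0.2 q1 0.309 yaw(x) 96.2 tilt [0.0018 0.0001]
tool delta mm [  1.6   0.7 118.6] rows at 36mm: 4.0
```

```bash
python3 -m pendant '[{"dx":0.001,"dy":0.001,"dz":0.04,"rx":0,"ry":0,"rz":0,"hand":0.03},{"dx":0,"dy":0,"dz":0.04,"rx":0,"ry":0,"rz":0,"hand":0.03},{"dx":0,"dy":0,"dz":0.025,"rx":0,"ry":0,"rz":0,"hand":0.03},{"dx":0,"dy":0,"dz":0.006,"rx":0,"ry":0,"rz":0,"hand":0.03},{"dx":0,"dy":0,"dz":0.002,"rx":0,"ry":0,"rz":0,"hand":0.03},{"dx":0,"dy":0,"dz":0.001,"rx":0,"ry":0,"rz":0,"hand":0.03},{"dx":0,"dy":0,"dz":0.001,"rx":0,"ry":0,"rz":0,"hand":0.03}]'
python3 -m pendant '[{"dx":0,"dy":0,"dz":0.001,"rx":0,"ry":0,"rz":0,"hand":0.03},{"dx":0,"dy":0,"dz":0.001,"rx":0,"ry":0,"rz":0,"hand":0.03}]'
```

```text
clock: 61.5
position: [0.5808, 0.2591, 0.0021]
ee_rot: [0.001, 0.668, 0.744, 0.002]
contact_force: [0.5, 0.2, 0.2]
width: 0.0384
gripper_force: 40.8
clock: 61.67
position: [0.5795, 0.2591, -0.0008]
ee_rot: [0.001, 0.667, 0.745, 0.002]
contact_force: [-0.1, 0.4, -2.1]
width: 0.0386
gripper_force: 40.8
```

```bash
python3 -m pendant '[{"dx":0,"dy":0,"dz":0.001,"rx":0,"ry":0,"rz":0,"hand":0.03},{"dx":0,"dy":0,"dz":0.001,"rx":0,"ry":0,"rz":0,"hand":0.03}]';python3 -m pendant '[{"dx":0,"dy":0,"dz":0.0005,"rx":0,"ry":0,"rz":0,"hand":0.03},{"dx":0,"dy":0,"dz":0,"rx":0,"ry":0,"rz":0,"hand":0.03}]'
```

```text
clock: 61.83
position: [0.5789, 0.2591, -0.0029]
ee_rot: [0.001, 0.667, 0.745, 0.001]
contact_force: [-2.1, -0.7, 14.4]
width: 0.0386
gripper_force: 42.1
clock: 62.0
position: [0.5788, 0.2591, -0.0029]
ee_rot: [0.001, 0.667, 0.745, 0.001]
contact_force: [-2.9, 0.2, 9.9]
width: 0.0383
gripper_force: 41.8
```

```bash
python3 -m pendant '[{"dx":0,"dy":0,"dz":-0.001,"rx":0,"ry":0,"rz":0,"hand":0.055},{"dx":0,"dy":0,"dz":0,"rx":0,"ry":0,"rz":0,"hand":0.055},{"dx":0,"dy":0,"dz":-0.01,"rx":0,"ry":0,"rz":0,"hand":0.055},{"dx":0,"dy":0,"dz":-0.03,"rx":0,"ry":0,"rz":0,"hand":0.055},{"dx":0,"dy":0,"dz":-0.04,"rx":0,"ry":0,"rz":0,"hand":0.055},{"dx":0,"dy":0,"dz":-0.04,"rx":0,"ry":0,"rz":0,"hand":0.055},{"dx":-0.03,"dy":-0.01,"dz":-0.04,"rx":0,"ry":0,"rz":0,"hand":0.055},{"dx":-0.03,"dy":-0.01,"dz":-0.04,"rx":0,"ry":0,"rz":0,"hand":0.055},{"dx":-0.03,"dy":-0.01,"dz":-0.04,"rx":0,"ry":0,"rz":0,"hand":0.055},{"dx":-0.03,"dy":-0.01,"dz":-0.04,"rx":0,"ry":0,"rz":0,"hand":0.055},{"dx":0,"dy":0,"dz":0,"rx":0,"ry":0,"rz":0,"hand":0.055},{"dx":0,"dy":0,"dz":0,"rx":0,"ry":0,"rz":0,"hand":0.055}]'
python3 - <<'E'
from h import *
s=manip.get_state();im=save('wrist','wf');f=im['frame'];side=save('side','sf');sc=save('scene','cf')
M=np.array(im['mount']);T=q2m(s['ee_rot'])
def wp(P):
    t=T.T@(np.array(P)-s['position']);c=M[:3,:3].T@(t-M[:3,3]);d=np.array([c[0],-c[1],-c[2]]);r=np.hypot(d[0],d[1])+1e-9;a=np.arctan2(r,d[2])
    return im['cx']+im['fx']*a*d[0]/r,im['cy']+im['fy']*a*d[1]/r
g=cv2.GaussianBlur(cv2.cvtColor(f,cv2.COLOR_RGB2GRAY),(3,3),0)
# ring contrast around predicted rims: inside vs outside means at top height
for n,x,y,h,r in [('cap',.5347,.3456,.044,.0305),('l0',.516,.1963,.045,.02),('l1',.5856,.2044,.045,.02),('l2',.5097,.2528,.045,.02),('l3',.5788,.2591,.045,.02)]:
    u,v=map(int,wp((x,y,h))); R=int(np.hypot(*(np.array(wp((x+r,y,h)))-(u,v))))
    w=g[max(0,v-2*R-10):v+2*R+10,max(0,u-2*R-10):u+2*R+10]
    c=cv2.HoughCircles(w,cv2.HOUGH_GRADIENT,1,20,param1=80,param2=12,minRadius=int(R*.8),maxRadius=int(R*1.25))
    out=[] if c is None else [(whit(im,s,a+max(0,u-2*R-10),b+max(0,v-2*R-10),h)[:2].round(3).tolist(),float(q)) for a,b,q in c[0][:3]]
    print(n,(u,v),R,g[v-3:v+4,u-3:u+4].mean().round(),out)
E
python3 find.py | grep -E "scene|side"; python3 plan.py .58 .26 .3
```

```text
clock: 63.0
position: [0.5574, 0.1569, 0.2497]
ee_rot: [0.002, 0.668, 0.744, 0.002]
contact_force: [0.1, -0.2, -0.4]
width: 0.0546
gripper_force: 0.0
cap (279, 13) 27 190.0 [([0.535, 0.339], 25.700000762939453)]
l0 (249, 136) 18 254.0 [([0.517, 0.197], 17.200000762939453), ([0.51, 0.249], 16.299999237060547)]
l1 (310, 135) 17 167.0 [([0.604, 0.195], 17.100000381469727)]
l2 (249, 88) 17 245.0 [([0.51, 0.249], 16.299999237060547)]
l3 (309, 88) 18 255.0 [([0.579, 0.258], 16.799999237060547)]
scene [ 0.746 -0.295] [183.  212.9] [ 30  45 990]
scene [ 0.541 -0.265] [244.9 200. ] [11  7 70]
scene [ 0.665 -0.044] [237.5 251. ] [  72   65 1166]
scene [0.747 0.304] [267.4 358.1] [ 23  20 361]
side [ 0.682 -0.017] [326.9 227.8] [ 56  31 600]
side [0.597 0.007] [300.1 233.6] [24  7 98]
side [ 0.525 -0.279] [359.3 292.8] [ 18  12 167]
pos [0.5556 0.1584 0.2447] t 63.3 q6 0.047 q1 0.157 yaw(x) 96.3 tilt [-0.0033 -0.0003]
tool delta mm [ 98.3  35.3 -55.4] rows at 36mm: 4.0
```

```bash
python3 - <<'E'
from h import *
s=manip.get_state();im=manip.get_image('wrist');g=cv2.cvtColor(im['frame'],cv2.COLOR_RGB2GRAY)
for t in (210,225,238):
    n,l,st,c=cv2.connectedComponentsWithStats((g>t).astype(np.uint8))
    for i in range(1,n):
        if st[i][4]>150 and 200<c[i][0]<380 and c[i][1]<200: print(t,whit(im,s,*c[i],.04)[:2].round(3),c[i].round(1),st[i][2:])
sub=g[104:172:4,284:352:4]
for r in sub: print(' '.join(f'{v:3d}' for v in r))
E
```

```text
210 [0.58  0.259] [314.  91.] [ 35  35 944]
210 [0.51  0.249] [252.5  92.5] [ 34  34 924]
210 [0.516 0.195] [253.4 138.6] [ 34  34 916]
210 [0.605 0.194] [328.9 148. ] [ 33  33 885]
225 [0.58  0.259] [313.8  91. ] [ 35  33 902]
225 [0.51  0.249] [252.4  92.5] [ 34  34 879]
225 [0.516 0.195] [253.4 138.6] [ 34  34 882]
225 [0.605 0.194] [328.8 148.1] [ 33  33 861]
238 [0.58  0.259] [313.9  91. ] [ 34  33 844]
238 [0.51  0.249] [252.5  92.7] [ 34  33 800]
238 [0.516 0.195] [253.4 138.6] [ 34  33 820]
238 [0.605 0.194] [328.8 148.1] [ 33  33 809]
190 182 130 133 133 243 248 248 248 248 245 174 198 200 199 198 143
190 190 187 193 132 129 181 209 213 181 174 188 198 200 199 195 144
190 190 187 193 191 187 188 188 192 191 192 198 198 200 199 204 144
190 189 188 192 191 187 188 199 192 191 200 198 199 200 199 204 144
191 199 199 202 191 187 188 198 202 201 202 198 199 200 200 165 144
200 199 198 202 190 187 198 197 190 191 192 187 190 198 200 140 144
200 199 198 201 200 197 199 186 191 190 185 186 189 188 199 183 138
201 199 199 202 200 197 142 125 141 141 216 241 236 189 200 141 142
201 199 199 202 200 141 129 142 146 254 254 254 254 254 241 139 142
200 199 199 202 144 141 141 140 254 254 254 254 254 254 254 168 138
201 199 199 201 144 141 141 150 254 254 254 254 254 243 254 254 126
201 199 199 201 144 141 141 201 254 254 254 254 254 239 254 254 143
201 199 200 200 175 141 142 172 254 254 254 254 254 236 254 254 141
189 199 199 200 189 141 143 142 254 254 254 242 246 254 254 190 122
183 181 183 185 185 183 185 151 187 254 254 254 254 254 241 123 133
191 191 189 187 185 186 183 179 177 156 220 254 241 158 138 133 126
 85  84  83  84  83  84  84  84  85  83  83  84  84  83  77  74  75
```

All four liner tops appear as equal round discs inside the tray. One was nudged to the tray wall but still stands upright. The cap is in the tray and the bench is clear of white liners, so I'm handing the job in.

```bash
python3 -c "
from rig import manip
print(manip.sign_off())"
```

```text
the job is handed in; nothing more can be done
None
```

The job is handed in, with no result reported back: the cap is unscrewed and lying in the tray, the stuck liner was pushed out with the lever, and it stands upright there with the other three white liners; one of those has shifted about 2 cm to the tray wall, and I don't know whether the robot caused that.

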